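# Put the packet writer's kit back in its desk tray

### The job

Put the writing kit away in the wooden desk tray: the pointed writing brush lying flat along the long trough, and the square ink bottle, the low white lidded pot and the stone seal each standing upright in the well of its own shape - bottle in the large square well, pot in the round one, seal in the small square one. Set the bottle, the pot and the seal down gently, without dropping them. The flat glue brush and the round glue jar are not part of the kit: leave them where they are.

Things in the scene. Friction and masses are not known exactly. Their poses are not given: they have to be found in the camera images.
- caddy: Low open desk tray of light wood, fixed to the counter, 162 (its x) x 252 (its y) x 24 high, walls 6, floor 6 thick. Origin: centre of its underside, on the counter. A divider 6 wide and as high as the walls separates the row of three 80 mm bays (centre line at x = +35, bays at y = -80, 0, +80, filled by the blocks) from the brush trough: the trough is 64 wide (x) x 240 long (y), centred at x = -43, y = 0, its floor 6 above the counter, 18 deep.
- block_square: Block with the large square well for the ink bottle: 64 x 64, 13 deep, in its middle, sides along the block's x and y. One of three pale wooden blocks with dark felt on the floor of the well, 79 x 79 x 18, dropped flush into the tray's far row (which block sits in which of the three bays changes). Fixed in the tray, square to it. Origin: centre of the block's underside, 6 above the counter; its top is 18 and the floor of its well 5 above the origin. 
- block_round: Block with the round well for the white pot: 70 in diameter, 13 deep, in its middle. One of three pale wooden blocks with dark felt on the floor of the well, 79 x 79 x 18, dropped flush into the tray's far row (which block sits in which of the three bays changes). Fixed in the tray, square to it. Origin: centre of the block's underside, 6 above the counter; its top is 18 and the floor of its well 5 above the origin. 
- block_small: Block with the small square well for the seal: 46 x 46, 13 deep, in its middle, sides along the block's x and y. One of three pale wooden blocks with dark felt on the floor of the well, 79 x 79 x 18, dropped flush into the tray's far row (which block sits in which of the three bays changes). Fixed in the tray, square to it. Origin: centre of the block's underside, 6 above the counter; its top is 18 and the floor of its well 5 above the origin. 
- brush: Pointed writing brush lying on the counter: round bamboo handle 12 thick, black collar and black tapering tuft, 195 long in all. Origin: middle of its length, on its underside. x runs along the handle towards the tuft; handle from x = -97 to +25, so grip at the origin, across y. It does not roll. 30 g.
- ink_bottle: Square dark-glass ink bottle, standing: body 46 x 46 x 48 high with sides along its x and y, black round cap 35 in diameter above it, 66 high in all. Origin: centre of its underside; z up. About 140 g.
- paste_pot: Low round white porcelain pot with its lid on (seal paste), one piece, plain sides: 54 in diameter, straight-sided from 6 to 34 high, 38 high in all. Origin: centre of its underside; z up. About 120 g.
- seal: Grey-green stone seal, a square column standing on its face: 28 x 28 with sides along its x and y, straight to 56 high, then a low round top, 69 high in all. Origin: centre of its underside; z up. About 130 g.
- flat_brush: Flat glue brush, look-alike of the writing brush, to be left: the same bamboo and length (195), but a flat handle 14 wide that widens to a 46 wide flat head with a steel band and pale bristles. Origin: middle of its length, on its underside; x runs along it towards the bristles.
- glue_jar: Round glue jar, look-alike of the ink bottle, to be left: the same dark glass, black cap and 66 height, but a round body 50 in diameter. Origin: centre of its underside; z up.
Not all that is in view belongs to the job. What is shaped like the paste_pot but red or turquoise is not meant.

How it is judged (in metres and radians):
At the end, for the whole second after the job is handed in: Bottle, pot, seal upright (0.1 rad) in their own wells, within 14 mm (pot 12) of centre and 4 mm of the floor; brush on the trough's floor (5 mm), within 30 mm of its centre each way and 0.3 rad of its line; all at rest; flat brush and glue jar moved under 25 mm (horizontal distance between ink_bottle and block_square below 0.014 m and z of ink_bottle in the frame of block_square below 0.009 m and angle between each of ink_bottle, paste_pot, seal's own z axis and vertical below 0.1 rad and horizontal distance between paste_pot and block_round below 0.012 m and z of paste_pot in the frame of block_round below 0.009 m and horizontal distance between seal and block_small below 0.014 m and z of seal in the frame of block_small below 0.009 m and x of brush in the frame of caddy between -0.073 and -0.013 m and y of brush in the frame of caddy between -0.03 and 0.03 m and z of brush in the frame of caddy below 0.011 m and angle between the x axis of brush and the y axis of caddy, either way round below 0.3 rad and linear speed of each of ink_bottle, paste_pot, seal, brush below 0.02 m/s and distance of each of flat_brush, glue_jar from where it was at the start of the episode below 0.025 m); the robot touches nothing.
It fails at once if the flat glue brush is shifted by more than 25 mm (distance of flat_brush from where it was at the start of the episode above 0.025 m).
It fails at once if the round glue jar is shifted by more than 25 mm (distance of glue_jar from where it was at the start of the episode above 0.025 m).
It fails at once if the ink bottle is dropped (falls free of the fingers at more than 0.7 m/s, a drop of about 25 mm) (linear speed of ink_bottle above 0.7 m/s and contact force between ink_bottle and the fingers below 0.1 N).
It fails at once if the porcelain pot is dropped (falls free of the fingers at more than 0.7 m/s, a drop of about 25 mm) (linear speed of paste_pot above 0.7 m/s and contact force between paste_pot and the fingers below 0.1 N).
It fails at once if the stone seal is dropped (falls free of the fingers at more than 0.7 m/s, a drop of about 25 mm) (linear speed of seal above 0.7 m/s and contact force between seal and the fingers below 0.1 N).
It also fails if it takes over 112 s, if anything falls off the work surface, if the arm or the gripper's body presses on something with over 40 N, if the wrist force passes 120 N, or if a joint passes its speed limit or range.

### The arm

A 6-joint arm with a two-finger parallel gripper is mounted at the origin on the work surface. World frame = base frame: x ahead of the robot, y to its left, z up, the work surface at z = 0. Lengths are in mm, angles in rad, forces in N, time in s.
With the tool pointing down it reaches from about 350 to 975 mm from the base axis. Payload 7.1 kg.
Tool frame: the origin (TCP) lies between the finger pads; the fingertips stand 14 mm ahead of it and the grasp point (between the pads) lies 5 mm behind it; z points along the fingers, y is the direction in which the jaws open and shut (so a half turn about z gives the same grasp; the last joint's range is limited). The gripper opens to 88 mm and grips with 3 to 60 N. Pads are 20 mm wide; open, the fingers measure 115 mm over their backs; the gripper's body (75 mm by 178 mm) begins 61 mm behind the grasp point.
Start: joints at [1.225, 0.423, 1.63, -0, 1.089, -0.019], TCP at [200.602, 591.915, 236.675] pointing down, gripper open.
Joint ranges: [-3, 3], [-0.9, 2.11], [0.09, 2.58], [-1.31, 4.45], [0.11, 2.69], [-2.54, 2.54]. Speed limits (rad/s): [2.39, 2.39, 3.01, 3.14, 3.14, 3.14].

### API

Orientations are given as a rotation vector (axis times angle).
In Python, from workcell import get_obs, get_image, calibration, close_job, regions_of, place_of gives the robot as it stands.
- The arm moves only by the tool move_arm, never from a script. Its argument "deltas" is a list of rows, each a list of 5 numbers: the closure in counts, from 0 (fully open) to 255 (shut), then the shift along the tool's x, y, z in m, then the turn about the tool's z in rad. In form: [[grip, x, y, z, roll], ...]. A call has 1 to 5 rows; each row is the pose to reach, as a shift and turn from the pose commanded when the call began, along the tool's axes at that moment; what a row does not reach only later rows make up. A row lasts 1/12 s, in which the tool goes at most 41.7 mm and 7.16 degrees, less where a joint would pass 70% of its speed; a pose out of reach is approached as far as the arm can. A call with a gripper value outside its range is refused whole. The fingers move at their own pace and stop on an object; the grip force is fixed at half the most. Time passes only in rows, so rows that repeat a pose let the fingers close. It gives the time, the measured TCP pose, the force and the opening at its end, in the units of the state.
- get_obs(): the state, without advancing time (a new reading comes with each control period).
- get_image(name): name is "scene" or "top"; returns the picture (480x640x3 uint8, blue, green, red); there is no depth.
- calibration(name): a dict with "intrinsics" (3x3 intrinsics, pixels), "world_to_cam" (4x4, takes a point from world to camera coordinates). Camera axes: x right, y down, z forward; pixel columns grow to the right and rows downward; lengths in mm; the calibration is good to about 2 mm. A picture is of the moment at which its call begins. calibration takes no time and is no camera call.
- close_job(): hands the job in, once; it reports no verdict.
Trained networks look in the newest picture that a camera, given by its name, has taken for a name from the list of things; names that differ only in an ending like _2 or _b are one class to them, and where a whole thing is asked for, a point or a joint stands for the part that bears it (a point fixed in the world has none). Each returns a list of dicts, best first, with "conf" (0 to 1); they miss things now and then, are a little off and sometimes report something else, mostly with a low value. They report only what shows in the picture. A call takes as long as a camera call. They do not tell look-alikes from the thing itself.
- regions_of(camera, name): "region" (480x640 bool, what is visible of it).
- place_of(camera, name): "location" ([x, y, z] in mm, in world coordinates, good to about 4 mm: a listed point, or the origin of a listed thing).
The state is a dict: "t": time; "qpos": joint angles; "qvel": joint speeds; "joint_torque": joint torques, N m; "ee_pos": TCP position; "orientation": TCP orientation; "ft_force": force on the tool from outside, world axes, zero at the start; "moment": the same for the moment, N m; "width": finger opening in mm.
Only numpy, scipy, OpenCV 4.12 (cv2) and the standard library are available. Lean on these libraries where they do the work, as an engineer would, in place of code of your own. Each camera call takes 0.05 s, during which the arm holds its last target.

## Working session

There is one attempt and no reset: what is moved stays moved. The work goes in short steps, Python scripts to look and compute and a tool call to move; the robot and the scene stay as the last step left them, time stands still between calls to the robot, and variables do not carry over. Pictures are saved under pics/ and viewed, and the job is handed in when it is done.

Besides the shell and the picture viewer there is one more tool, called in YAML: its name, and indented under it one key for each argument. move_arm: Moves the arm, as the interface text tells. Its arguments: {"type":"object","properties":{"deltas":{"type":"array","items":{"type":"array","items":{"type":"number"}}}},"required":["deltas"]}

```bash
ls; mkdir -p pics
python3 - <<'E'
from workcell import *
import cv2
o=get_obs()
for k,v in o.items(): print(k,v)
for n in("scene","top"):
    cv2.imwrite(f"pics/{n}0.png",get_image(n)); c=calibration(n); print(n,c)
E
```

```text
pics
t 0.0
qpos [ 1.22500421e+00  4.23851456e-01  1.63064598e+00 -1.64735834e-05
  1.08860462e+00 -1.90180785e-02]
qvel [-1.94778857e-03  6.47894849e-04 -1.72233866e-03 -8.93748065e-04
 -8.09695455e-04  2.27839027e-05]
joint_torque [ 1.40217922e-03 -5.44645393e+01 -2.73666108e+01  6.44440879e-02
  2.28013296e-02 -1.19633823e-04]
ee_pos [200.43446385 591.44595563 235.91234726]
orientation [-5.10960547e-01 -3.09949805e+00  2.33560150e-03]
ft_force [-0.0006193  -0.0801966  -0.21012129]
moment [-0.01970981 -0.04221397 -0.04592422]
width 88.04358694225795
scene {'intrinsics': array([[482.07767394,   0.        , 322.10077887],
       [  0.        , 482.07767394, 241.15255257],
       [  0.        ,   0.        ,   1.        ]]), 'world_to_cam': array([[-2.99464582e-01,  9.54027784e-01,  1.23268998e-02,
         1.47529444e+02],
       [ 8.03326680e-01,  2.59088789e-01, -5.36226859e-01,
        -4.17710870e+02],
       [-5.14769083e-01, -1.50678424e-01, -8.43983888e-01,
         1.24132906e+03],
       [ 0.00000000e+00,  0.00000000e+00,  0.00000000e+00,
         1.00000000e+00]])}
top {'intrinsics': array([[445.72198967,   0.        , 323.71030873],
       [  0.        , 445.72198967, 239.05444044],
       [  0.        ,   0.        ,   1.        ]]), 'world_to_cam': array([[ 6.39347822e-03, -9.99076429e-01,  4.24901503e-02,
        -1.58903469e+01],
       [-9.84825761e-01, -1.36601958e-02, -1.73007569e-01,
         5.56650649e+02],
       [ 1.73428208e-01, -4.07392745e-02, -9.84003541e-01,
         8.50208907e+02],
       [ 0.00000000e+00,  0.00000000e+00,  0.00000000e+00,
         1.00000000e+00]])}
```

View pics/scene0.png

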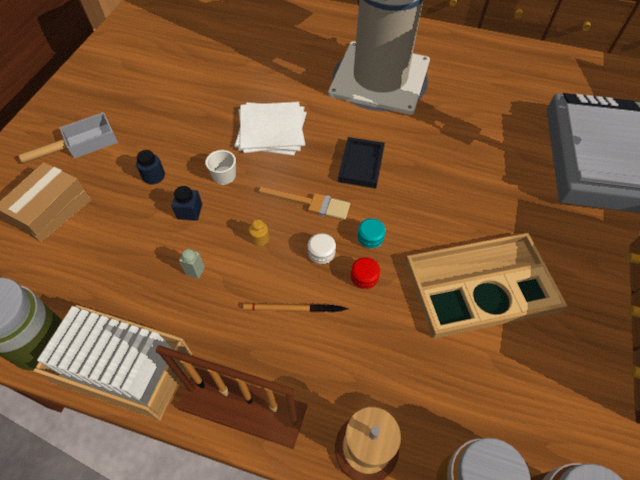

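View pics/top0.png

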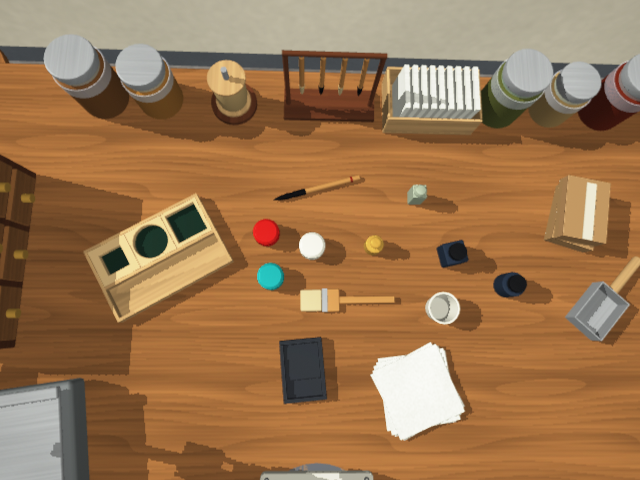

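The scene view shows the tray at right (410-565, 235-330). The writing brush is at (245-345, 307), the white pot at (321,248), the square bottle at (187,203), the round glue jar at (150,167) and the seal at (192,263). The flat brush is at (260-350, 190-210). In the top view the tray's wells run from small at (115,260) through round at (151,241) to large square at (187,221), with the trough on the robot side.

```bash
cat > h.py <<'E'
import numpy as np, cv2
from workcell import *
C={n:calibration(n) for n in("scene","top")}
def proj(n,P):
    P=np.atleast_2d(np.asarray(P,float)); c=C[n]; R=c["world_to_cam"]
    q=(P@R[:3,:3].T+R[:3,3])@c["intrinsics"].T
    return q[:,:2]/q[:,2:]
def back(n,uv,z):
    uv=np.atleast_2d(np.asarray(uv,float)); c=C[n]; R=c["world_to_cam"]
    d=np.c_[uv,np.ones(len(uv))]@np.linalg.inv(c["intrinsics"]).T@R[:3,:3]
    o=-R[:3,:3].T@R[:3,3]
    return o+d*((z-o[2])/d[:,2])[:,None]
E
python3 - <<'E'
from h import *
get_image("scene");get_image("top")
for nm in "caddy block_square block_round block_small brush ink_bottle paste_pot seal flat_brush glue_jar".split():
    for n in("scene","top"):
        for d in place_of(n,nm)[:4]: print(nm,n,round(d["conf"],2),np.round(d["location"],1))
print(get_obs()["t"])
E
```

```text
caddy scene 0.74 [519.1 325.1   5.8]
caddy scene 0.46 [ 5.524e+02  1.870e+01 -5.000e-01]
caddy top 0.78 [522.6 327.2   1.7]
block_square scene 0.72 [595.2 276.1   4.7]
block_square top 0.8 [597.8 273.6   9.6]
block_square top 0.22 [550.3 340.6   8.6]
block_round scene 0.59 [551.7 344.2   6.7]
block_round scene 0.32 [ 657.  -205.9   -3.5]
block_round top 0.71 [552.4 342.5   6.1]
block_round top 0.21 [436.9 -66.    1. ]
block_small scene 0.6 [512.8 417.7   2.1]
block_small top 0.86 [515.2 412.9  13.1]
block_small top 0.26 [550.8 343.9   9.1]
brush scene 0.6 [677.2   5.2   2.8]
brush top 0.74 [ 6.81e+02  1.09e+01 -2.00e-01]
brush top 0.63 [ 6.59e+02 -2.03e+02  6.00e-01]
ink_bottle scene 0.65 [ 537.4 -277.7    0.9]
ink_bottle top 0.93 [ 539.6 -274.9    1.6]
paste_pot scene 0.74 [548.1  16.7  -2.4]
paste_pot scene 0.7 [484.   98.7   2.8]
paste_pot scene 0.57 [ 5.731e+02  1.094e+02 -1.000e-01]
paste_pot top 0.83 [485.2  95.5  -2.9]
paste_pot top 0.73 [550.9  16.8   2. ]
paste_pot top 0.73 [576.9 110.1   5.3]
seal scene 0.59 [ 659.5 -206.6   -1.1]
seal top 0.58 [ 660.3 -207.4   -3.3]
flat_brush scene 0.74 [ 4.408e+02 -6.060e+01  2.000e-01]
flat_brush top 0.7 [434.3 -63.   -1.1]
glue_jar scene 0.97 [ 473.7 -393.1    6.4]
glue_jar scene 0.53 [ 6.618e+02 -2.032e+02  2.000e-01]
glue_jar top 0.95 [ 468.5 -395.9    5. ]
1.2
```

Run:
```python
import cv2,numpy as np
im=cv2.imread("pics/top0.png")
a=cv2.resize(im[170:220,390:440],None,fx=6,fy=6,interpolation=cv2.INTER_CUBIC)
b=cv2.resize(im[230:280,430:480],None,fx=6,fy=6,interpolation=cv2.INTER_CUBIC)
s=cv2.imread("pics/scene0.png")
c=cv2.resize(s[240:290,167:217],None,fx=6,fy=6,interpolation=cv2.INTER_CUBIC)
d=cv2.resize(s[180:230,162:212],None,fx=6,fy=6,interpolation=cv2.INTER_CUBIC)
cv2.imwrite("pics/crop1.png",np.vstack([np.hstack([a,b]),np.hstack([c,d])]))
cv2.imwrite("pics/crop2.png",cv2.resize(im[180:330,75:245],None,fx=4,fy=4,interpolation=cv2.INTER_CUBIC))
```

```text
(no output)
```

View pics/crop1.png

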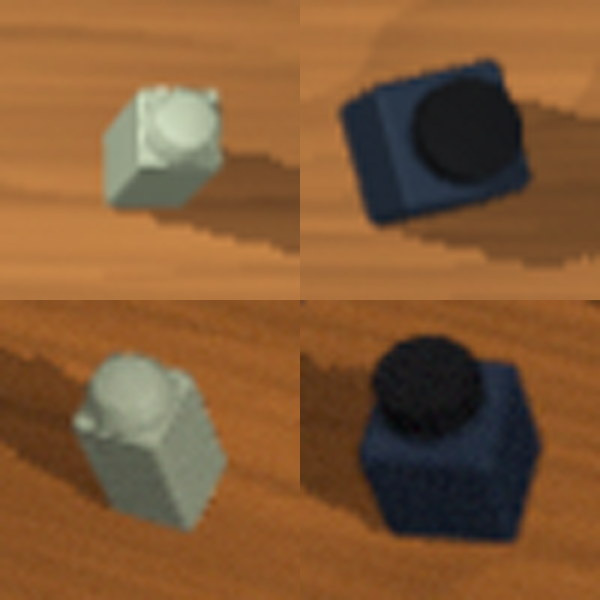

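View pics/crop2.png

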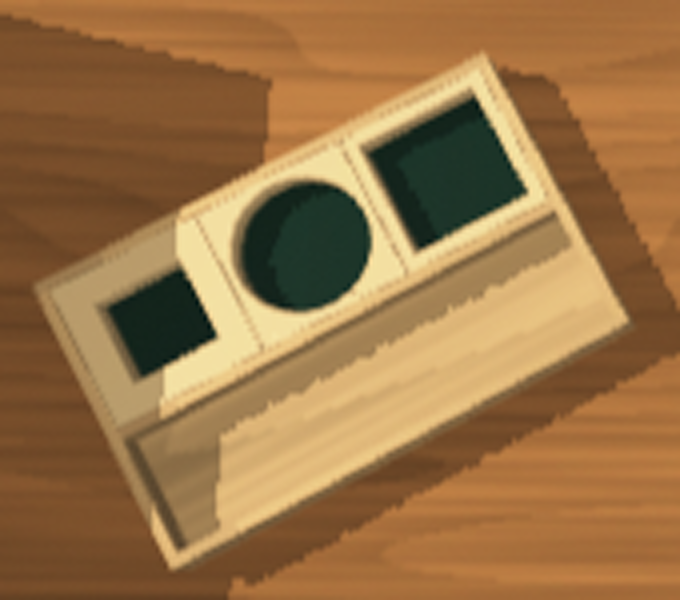

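```bash
cat > fit.py <<'E'
from h import *
from scipy.optimize import least_squares
def fit(obs,x0):
    # obs: list (cam, uv, local xyz)
    def f(p):
        c,s=np.cos(p[2]),np.sin(p[2]); r=[]
        for n,uv,l in obs:
            r+=list((proj(n,[p[0]+c*l[0]-s*l[1],p[1]+s*l[0]+c*l[1],l[2]])[0]-uv))
        return np.array(r)
    s=least_squares(f,x0,loss="soft_l1",x_scale=[1,1,.01]); return s.x,f(s.x).reshape(-1,2)
E
python3 - <<'E'
from fit import *
cr=lambda x,y,f,ox,oy: np.array([(x+.5)/f-.5+ox,(y+.5)/f-.5+oy])
T="top";S="scene"
def show(n,r): print(n,np.round(r[0],3),np.round(r[1],1).tolist())
# caddy x local toward wells (far), y left -> TL in image= +y,+x
k=[(35,288,81,126),(485,52,81,-126),(632,322,-81,-126),(172,570,-81,126)]
o=[(T,cr(a,b,4,75,180),(x,y,24)) for a,b,x,y in k]
k=[(407,254,-81,-126),(531,234,-81,126),(566,300,81,126),(436,334,81,-126)]
os_=[(S,np.array([a,b]),(x,y,24)) for a,b,x,y in k]
for q in (o,o+os_): show("caddy",fit(q,[520,326,0.5]))
r=fit(o+os_,[520,326,0.5])[0]; c,s=np.cos(r[2]),np.sin(r[2])
for y in(-80,0,80): print(y,r[0]+c*35-s*y,r[1]+s*35+c*y)
print("trough",r[0]-43*c,r[1]-43*s)
h=23
k=[(78,88,h,h),(197,62,h,-h),(228,187,-h,-h),(108,212,-h,h)]
o=[(T,cr(a,b,6,430,230),(x,y,48)) for a,b,x,y in k]
# scene: cam sees +x? base near-edge
show("bottle",fit(o,[538,-276,0.3]))
h=14
k=[(138,90,h,h),(217,92,h,-h),(221,160,-h,-h),(140,168,-h,h)]
o=[(T,cr(a,b,6,390,170),(x,y,56)) for a,b,x,y in k]
show("seal",fit(o,[660,-206,0.0]))
e=back(T,[(359,179.5),(277,197)],6);print(e,np.linalg.norm(e[1]-e[0]),e.mean(0))
e=back(S,[(243.5,306.5),(348,309)],6);print(e,np.linalg.norm(e[1]-e[0]),e.mean(0))
# pot: red/white region centre
for n,uv in((T,(312.3,245)),(S,(321.5,243))): print(back(n,uv,36))
E
```

```text
caddy [522.211 324.56    0.524] [[-0.2, -0.3], [0.1, 0.2], [-0.3, -0.1], [0.4, 0.2]]
caddy [521.627 326.212   0.523] [[-1.1, -0.1], [-0.7, 0.5], [-1.1, 0.3], [-0.5, 0.4], [-0.8, 1.9], [-4.2, -1.0], [-0.2, 5.7], [-1.3, -0.4]]
-80 591.9168607939271 274.4014263564676
0 551.945159001013 343.6997889329265
80 511.9734572080991 412.99815150938537
trough 484.37925548896567 304.72737968483534
bottle [ 5.33058e+02 -2.77893e+02  2.17000e-01] [[-1.2, -0.5], [0.5, -0.7], [1.2, 0.4], [-0.5, 0.8]]
seal [ 6.58948e+02 -2.06565e+02  2.50000e-02] [[-0.3, -0.2], [-0.0, -0.6], [0.1, 1.2], [0.1, -0.1]]
[[696.82424752 -87.96053525   6.        ]
 [654.3593581   88.6251068    6.        ]] 181.6198111753477 [6.75591803e+02 3.32285771e-01 6.00000000e+00]
[[701.65095905 -86.2451958    6.        ]
 [647.74536742  98.6121022    6.        ]] 192.55657203386923 [674.69816324   6.1834532    6.        ]
[[546.41838274  12.41543341  36.        ]]
[[543.80012208  14.37914903  36.        ]]
```

```bash
cat > ov.py <<'E'
from h import *
def box(p,h,z):
    c,s=np.cos(p[2]),np.sin(p[2])
    return [[p[0]+c*a-s*b,p[1]+s*a+c*b,z] for a,b in((h[0],h[1]),(h[0],-h[1]),(-h[0],-h[1]),(-h[0],h[1]))]
def circ(p,r,z): return [[p[0]+r*np.cos(t),p[1]+r*np.sin(t),z] for t in np.linspace(0,6.283,40)]
def draw(im,n,polys,x0,y0,w,h,f):
    a=cv2.resize(im[y0:y0+h,x0:x0+w],None,fx=f,fy=f,interpolation=cv2.INTER_CUBIC)
    for P,col in polys:
        q=(proj(n,P)+.5-[x0,y0])*f-.5
        cv2.polylines(a,[np.round(q).astype(int)],True,col,1,cv2.LINE_AA)
    return a
E
cat > o1.py <<'E'
from ov import *
import sys
t=cv2.imread("pics/top0.png");s=cv2.imread("pics/scene0.png")
B=(536.5,-277,.217);L=(659.5,-206.7,.025);W=(548,16);
R=(0,0,255);G=(0,255,0)
pb=[(box(B,(23,23),0),G),(box(B,(23,23),48),R),(circ(B,17.5,66),G)]
pl=[(box(L,(14,14),0),G),(box(L,(14,14),56),R)]
pw=[(circ(W,27,6),G),(circ(W,27,34),R)]
br=(677,6,np.arctan2(186,-46)); pr=[(box(br,(97.5,6),6),G)]
f=5
r1=[draw(t,"top",pb,430,230,50,50,f),draw(t,"top",pl,390,170,50,50,f),draw(t,"top",pw,287,220,50,50,f)]
r2=[draw(s,"scene",pb,162,180,50,50,f),draw(s,"scene",pl,167,240,50,50,f),draw(s,"scene",pw,297,222,50,50,f)]
cv2.imwrite("pics/ov1.png",np.vstack([np.hstack(r1),np.hstack(r2)]))
cv2.imwrite("pics/ov2.png",np.vstack([draw(t,"top",pr,260,165,120,45,6),draw(s,"scene",pr,235,285,120,45,6)]))
E
python3 o1.py
```

```text
(no output)
```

View pics/ov1.png

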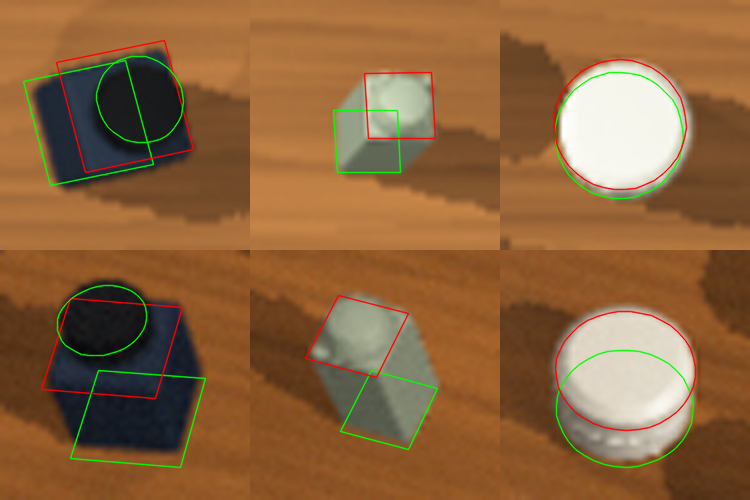

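View pics/ov2.png

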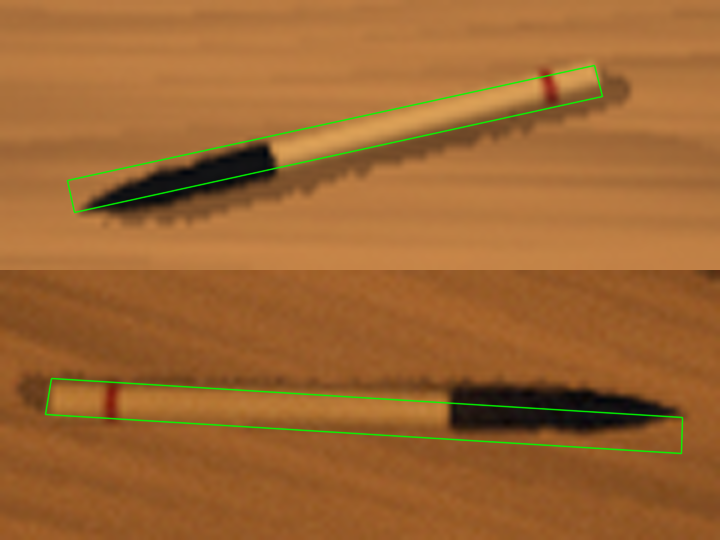

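Nets, overlays and edge fits agree to within a few mm: caddy (522,325) with yaw 30°, bottle (535,-277) at 12.4°, seal (659,-206.5) at 1.4°, pot (547,15), and brush (673.5,6) along 105.5°. I'll start with the pot.

```bash
cat > go.py <<'E'
import sys,numpy as np
from workcell import get_obs
from scipy.spatial.transform import Rotation as Ro
x,y,z,psi=map(float,sys.argv[1:5])
o=get_obs(); p=np.array(o["ee_pos"]); R=Ro.from_rotvec(o["orientation"]).as_matrix()
cur=np.degrees(np.arctan2(R[1,1],R[0,1]))
turn=(cur-psi+90)%180-90   # + tool z (down) = clockwise
if len(sys.argv)>5: turn+=180*int(sys.argv[5])
d=R.T@(np.array([x,y,z])-p)/1000
n=np.linalg.norm(d)
print("t",o["t"],"pos",p.round(1),"psi",cur.round(1),"w",round(o["width"],1),"F",np.round(o["ft_force"],1),"q1,q6",np.round([o["qpos"][0],o["qpos"][5]],2))
print("delta",d.round(4),"roll",round(np.radians(turn),3),"rows",round(max(n/.0417,abs(turn)/7.16),1))
E
python3 go.py 547 15 160 30
```

```text
t 1.2 pos [200.6 591.9 236.7] psi 71.3 w 87.7 F [ 0.6  0.4 -0.4] q1,q6 [ 1.23 -0.02]
delta [-0.5133 -0.4352  0.0767] roll 0.72 rows 16.2
```

move_arm:
  deltas:
    - [0,-0.035,-0.03,0,0.12]
    - [0,-0.065,-0.055,0,0.24]
    - [0,-0.097,-0.082,0.01,0.36]
    - [0,-0.128,-0.109,0.01,0.48]
    - [0,-0.16,-0.136,0.01,0.6]

```text
t: 1.62
ee_pos: [307.3, 412.2, 226.3]
orientation: [-1.411, -2.807, 0.001]
ft_force: [1.1, 0.6, 0.4]
width: 87.9
```

```bash
python3 go.py 547 15 160 30
```

```text
t 1.6167 pos [307.3 412.2 226.3] psi 36.6 w 87.9 F [1.1 0.6 0.4] q1,q6 [0.91 0.27]
delta [-0.4618 -0.0444  0.0664] roll 0.115 rows 11.2
```

move_arm:
  deltas:
    - [0,-0.462,-0.044,0.066,0.115]
    - [0,-0.462,-0.044,0.066,0.115]
    - [0,-0.462,-0.044,0.066,0.115]
    - [0,-0.462,-0.044,0.066,0.115]
    - [0,-0.462,-0.044,0.066,0.115]

```text
t: 2.03
ee_pos: [415.5, 236.4, 197.4]
orientation: [1.563, 2.725, 0.001]
ft_force: [0.4, -0.2, -0.2]
width: 87.6
```

```bash
python3 go.py 547 15 160 30
```

```text
t 2.0333 pos [415.5 236.4 197.4] psi 30.3 w 87.6 F [ 0.4 -0.2 -0.2] q1,q6 [ 0.49 -0.04]
delta [-0.2575  0.0017  0.0375] roll 0.006 rows 6.2
```

Continue; the next call goes to the end and then refines.

move_arm:
  deltas:
    - [0,-0.2575,0.0017,0.0375,0.006]
    - [0,-0.2575,0.0017,0.0375,0.006]
    - [0,-0.2575,0.0017,0.0375,0.006]
    - [0,-0.2575,0.0017,0.0375,0.006]
    - [0,-0.2575,0.0017,0.0375,0.006]

```text
t: 2.45
ee_pos: [520.8, 58.9, 167.3]
orientation: [1.572, 2.72, 0.001]
ft_force: [-0.1, 0.3, 0.3]
width: 88.0
```

```bash
python3 go.py 547 15 60 30
```

```text
t 2.45 pos [520.8  58.9 167.3] psi 30.0 w 88.0 F [-0.1  0.3  0.3] q1,q6 [ 0.09 -0.43]
delta [-0.0511  0.0007  0.1073] roll -0.001 rows 2.8
```

move_arm:
  deltas:
    - [0,-0.0511,0.0007,0.012,0]
    - [0,-0.0511,0.0007,0.05,0]
    - [0,-0.0511,0.0007,0.09,0]
    - [0,-0.0511,0.0007,0.107,0]
    - [0,-0.0511,0.0007,0.107,0]

```text
t: 2.87
ee_pos: [543.2, 16.3, 56.4]
orientation: [-1.57, -2.714, 0.006]
ft_force: [-0.6, -1.3, -0.2]
width: 88.0
```

```bash
python3 go.py 547 15 30 30
python3 - <<'E'
from h import *
a=get_image("scene");b=get_image("top")
cv2.imwrite("pics/g1.png",np.hstack([cv2.resize(a[130:330,220:420],None,fx=2,fy=2),cv2.resize(b[130:330,220:420],None,fx=2,fy=2)]))
E
```

```text
t 2.8667 pos [543.2  16.3  56.4] psi 29.9 w 88.0 F [-0.6 -1.3 -0.2] q1,q6 [ 0.01 -0.51]
delta [-0.0031  0.0028  0.0264] roll -0.002 rows 0.6
```

View pics/g1.png

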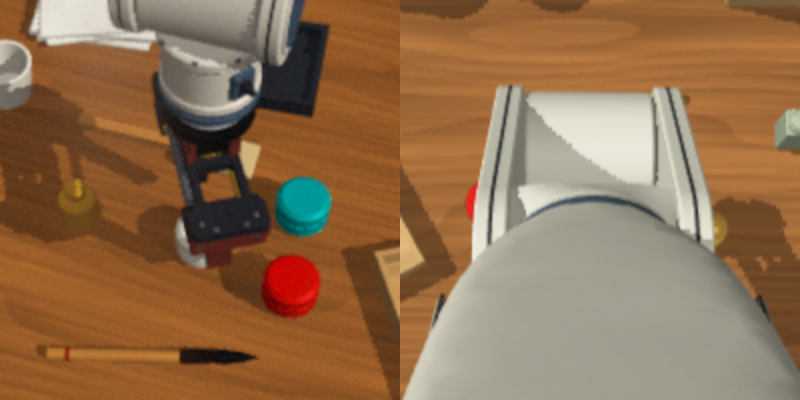

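```bash
python3 go.py 547 15 30 30
```

```text
t 2.9667 pos [546.   16.9  60.2] psi 30.0 w 87.8 F [ 0.7 -0.1 -0. ] q1,q6 [ 0.01 -0.51]
delta [-0.0022 -0.0001  0.0302] roll -0.001 rows 0.7
```

move_arm:
  deltas:
    - [0,-0.001,0,0.015,0]
    - [0,-0.001,0,0.03,0]
    - [0,-0.001,0,0.03,0]
    - [255,-0.001,0,0.03,0]
    - [255,-0.001,0,0.03,0]

```text
t: 3.38
ee_pos: [547.7, 16.3, 32.1]
orientation: [1.57, 2.719, 0.002]
ft_force: [-0.4, 0.4, 0.2]
width: 77.5
```

move_arm:
  deltas:
    - [255,0,0,0,0]
    - [255,0,0,0,0]
    - [255,0,0,0,0]
    - [255,0,0,0,0]
    - [255,0,0,0,0]

```text
t: 3.8
ee_pos: [547.0, 16.1, 30.9]
orientation: [1.571, 2.72, 0.001]
ft_force: [-0.8, 0.5, 6.0]
width: 53.0
```

move_arm:
  deltas:
    - [255,0,0,-0.01,0]
    - [255,0,0,-0.03,0]
    - [255,0,0,-0.06,0]
    - [255,0,0,-0.09,0]
    - [255,0,0,-0.09,0]

```text
t: 4.22
ee_pos: [549.6, 16.1, 125.6]
orientation: [1.568, 2.714, 0.006]
ft_force: [1.1, 0.2, -0.0]
width: 53.1
```

```bash
python3 go.py 552 343.5 120 30
```

```text
t 4.2167 pos [549.6  16.1 125.6] psi 30.0 w 53.1 F [ 1.1  0.2 -0. ] q1,q6 [ 0.01 -0.52]
delta [0.2825 0.1655 0.0057] roll -0.001 rows 7.9
```

move_arm:
  deltas:
    - [255,0.015,0.009,0,0]
    - [255,0.045,0.027,0,0]
    - [255,0.08,0.048,0,0]
    - [255,0.115,0.069,0,0]
    - [255,0.15,0.09,0,0]

```text
t: 4.63
ee_pos: [549.0, 192.3, 120.1]
orientation: [-1.573, -2.719, 0.001]
ft_force: [1.2, -0.4, -1.3]
width: 53.1
```

move_arm:
  deltas:
    - [255,0.035,0.021,0,0]
    - [255,0.07,0.042,0,0]
    - [255,0.1,0.06,0,0]
    - [255,0.121,0.072,0,0]
    - [255,0.131,0.078,0,0]

```text
t: 5.05
ee_pos: [551.1, 346.5, 119.9]
orientation: [-1.568, -2.722, -0.0]
ft_force: [-0.2, 0.3, -1.2]
width: 52.9
```

```bash
python3 - <<'E'
from h import *
a=get_image("scene");b=get_image("top")
cv2.imwrite("pics/g2.png",np.hstack([cv2.resize(a[180:380,400:600],None,fx=2,fy=2),cv2.resize(b[130:330,50:250],None,fx=2,fy=2)]))
E
python3 go.py 552 343.5 60 30
```

```text
t 5.15 pos [551.2 344.7 119.8] psi 30.1 w 53.4 F [ 0.5  0.1 -1. ] q1,q6 [0.54 0.02]
delta [-0.0014  0.0001  0.0598] roll 0.002 rows 1.4
```

View pics/g2.png

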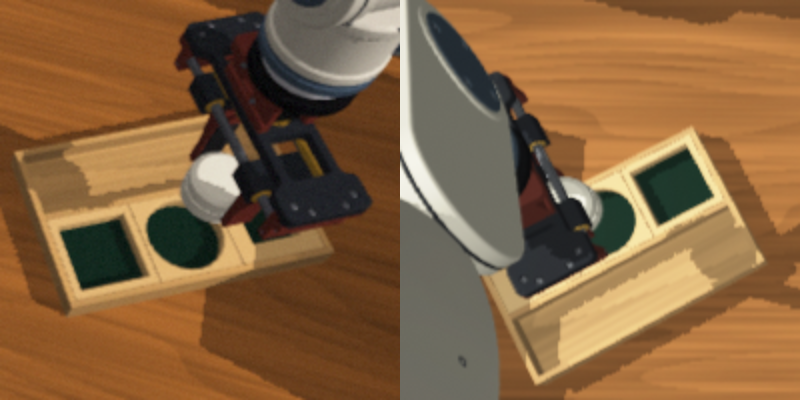

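move_arm:
  deltas:
    - [255,-0.001,0,0.01,0]
    - [255,-0.001,0,0.03,0]
    - [255,-0.001,0,0.05,0]
    - [255,-0.001,0,0.061,0]
    - [255,-0.001,0,0.061,0]

```text
t: 5.57
ee_pos: [550.5, 339.5, 56.1]
orientation: [-1.573, -2.716, 0.009]
ft_force: [-0.8, -0.0, -0.7]
width: 53.0
```

```bash
cat > o2.py <<'E'
from ov import *
import sys
a=get_image("scene");b=get_image("top")
G=(0,255,0);R=(0,0,255)
zb=float(sys.argv[2])
K=(522,325,.5236);c,s=np.cos(.5236),np.sin(.5236)
W=[(K[0]+35*c-y*s,K[1]+35*s+y*c) for y in(-80,0,80)]
pw=[(circ(W[1],35,24),G),(box(W[0]+(.5236,),(32,32),24),G),(box(W[2]+(.5236,),(23,23),24),G),(box(K,(81,126),24),G),
 (circ(W[1],27,zb+34),R),(box(W[0]+(.5236,),(23,23),zb+48),R),(box(W[2]+(.5236,),(14,14),zb+56),R)]
cv2.imwrite(sys.argv[1],np.hstack([draw(a,"scene",pw,400,215,180,140,4)[:, :],]))
cv2.imwrite(sys.argv[1].replace(".png","t.png"),draw(b,"top",pw,75,180,180,145,4))
E
python3 o2.py pics/g3.png 27;python3 go.py 552 343.5 42 30
```

```text
t 5.6667 pos [552.3 341.2  58.9] psi 29.9 w 52.9 F [-0.1 -0.1 -1.5] q1,q6 [0.54 0.01]
delta [0.0021 0.0009 0.0169] roll -0.002 rows 0.4
```

View pics/g3.png

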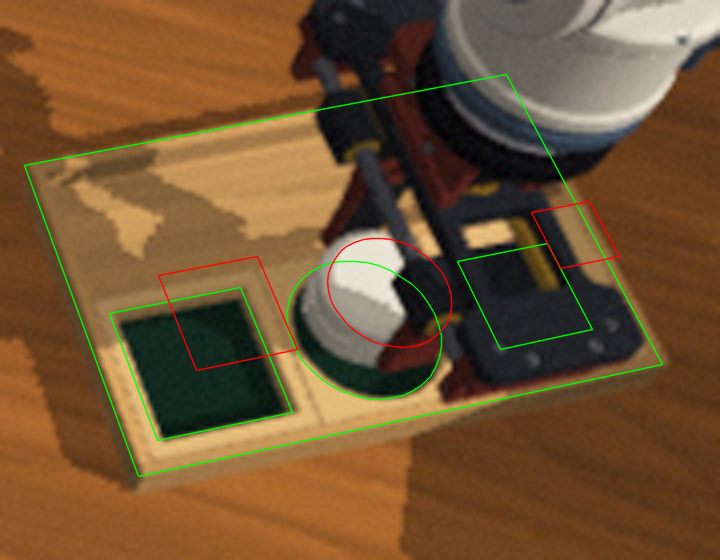

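View pics/g3t.png

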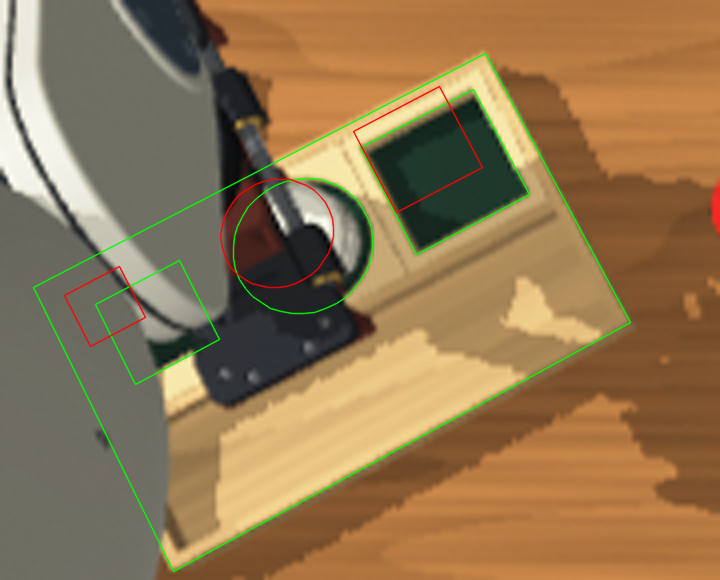

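Run:
```python
from h import *
a=get_image("scene");b=get_image("top")
cv2.imwrite("pics/g4.png",np.hstack([cv2.resize(a[260:330,460:530],None,fx=5.7,fy=6,interpolation=cv2.INTER_CUBIC),cv2.resize(b[205:275,115:185],None,fx=5.7,fy=6,interpolation=cv2.INTER_CUBIC)]))
o=get_obs();print(o["ee_pos"],o["ft_force"],o["moment"],o["t"])
for n in("scene","top"):
  for d in place_of(n,"paste_pot"): print(n,d["conf"],np.round(d["location"],1))
```

```text
[553.04395738 342.28862682  60.2535586 ] [-0.48546505  0.14453319 -1.05255162] [-0.02862239  0.01014992 -0.01051587] 5.7667
scene 0.93 [487.3  97.5  -2.9]
scene 0.81 [554.9 343.8  29.7]
scene 0.73 [575.5 110.2   0. ]
scene 0.67 [ 660.2 -204.9   -1.1]
top 0.85 [484.2  98.8   0.6]
top 0.79 [577.3 112.5   7.4]
top 0.46 [556.8 341.7  27.9]
```

View pics/g4.png

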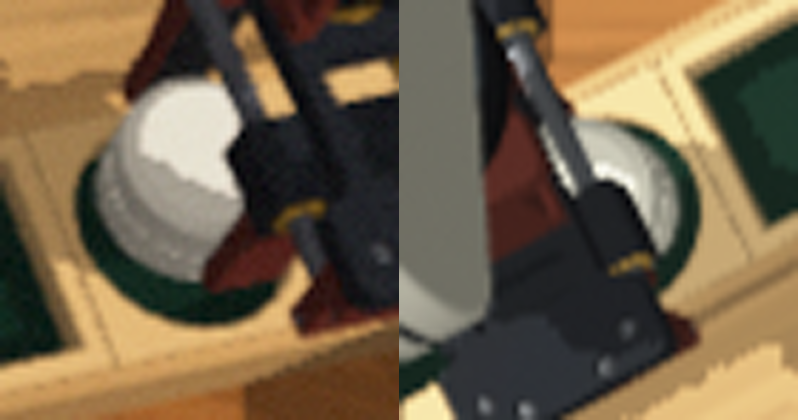

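The pot's silhouette matches a base circle centred in the well, and the nets give its underside at about (555,343,29), so it is aligned. I'll lower it gently.

move_arm:
  deltas:
    - [255,0,0,0.004,0]
    - [255,0,0,0.008,0]
    - [255,0,0,0.012,0]
    - [255,0,0,0.015,0]
    - [255,0,0,0.0165,0]

```text
t: 6.28
ee_pos: [551.8, 342.4, 42.0]
orientation: [-1.571, -2.72, 0.001]
ft_force: [-0.6, 0.4, -1.1]
width: 52.9
```

```bash
python3 go.py 552 343 42 30
python3 - <<'E'
from h import *
get_image("top");get_image("scene")
E
python3 go.py 552 343 42 30
```

```text
t 6.2833 pos [551.8 342.4  42. ] psi 30.0 w 52.9 F [-0.6  0.4 -1.1] q1,q6 [0.54 0.01]
delta [0.0005 0.0004 0.    ] roll -0.0 rows 0.0
t 6.3833 pos [552.  342.5  42.4] psi 30.0 w 53.2 F [ 0.  -0.  -1.2] q1,q6 [0.54 0.01]
delta [0.0005 0.0002 0.0004] roll -0.0 rows 0.0
```

move_arm:
  deltas:
    - [255,0,0,0.0005,0]
    - [255,0,0,0.001,0]
    - [255,0,0,0.001,0]
    - [255,0,0,0.0015,0]
    - [255,0,0,0.0015,0]

```text
t: 6.8
ee_pos: [552.3, 342.6, 42.0]
orientation: [1.572, 2.72, 0.0]
ft_force: [-2.1, -0.8, 4.9]
width: 53.0
```

move_arm:
  deltas:
    - [120,0,0,0,0]
    - [60,0,0,0,0]
    - [20,0,0,0,0]
    - [20,0,0,0,0]
    - [20,0,0,0,0]

```text
t: 7.22
ee_pos: [552.3, 342.5, 41.2]
orientation: [1.572, 2.72, 0.0]
ft_force: [0.7, -0.4, 0.2]
width: 76.4
```

move_arm:
  deltas:
    - [20,0,0,-0.02,0]
    - [0,0,0,-0.05,0]
    - [0,0,0,-0.09,0]
    - [0,0,0,-0.12,0]
    - [0,0,0,-0.12,0]

```text
t: 7.63
ee_pos: [555.7, 344.6, 168.1]
orientation: [1.569, 2.716, 0.015]
ft_force: [1.7, 0.7, 0.5]
width: 87.9
```

```bash
python3 go.py 673.5 6 160 15.5
```

```text
t 7.6333 pos [555.7 344.6 168.1] psi 30.0 w 87.9 F [1.7 0.7 0.5] q1,q6 [0.54 0.01]
delta [-0.3522 -0.0671  0.0073] roll 0.252 rows 8.6
```

move_arm:
  deltas:
    - [0,-0.035,-0.006,0,0.05]
    - [0,-0.074,-0.013,0,0.1]
    - [0,-0.113,-0.02,0,0.15]
    - [0,-0.152,-0.027,0,0.2]
    - [0,-0.191,-0.034,0,0.252]

```text
t: 8.05
ee_pos: [618.4, 158.5, 160.9]
orientation: [-1.903, -2.499, 0.0]
ft_force: [1.1, 0.1, -0.2]
width: 87.9
```

```bash
python3 o2.py pics/g5.png 11; python3 go.py 673.5 6 100 15.5
```

```text
t 8.15 pos [619.7 155.1 160.9] psi 15.2 w 87.9 F [0.3 0.1 0.2] q1,q6 [ 0.23 -0.04]
delta [-0.1579  0.0129  0.0611] roll -0.006 rows 4.1
```

View pics/g5.png

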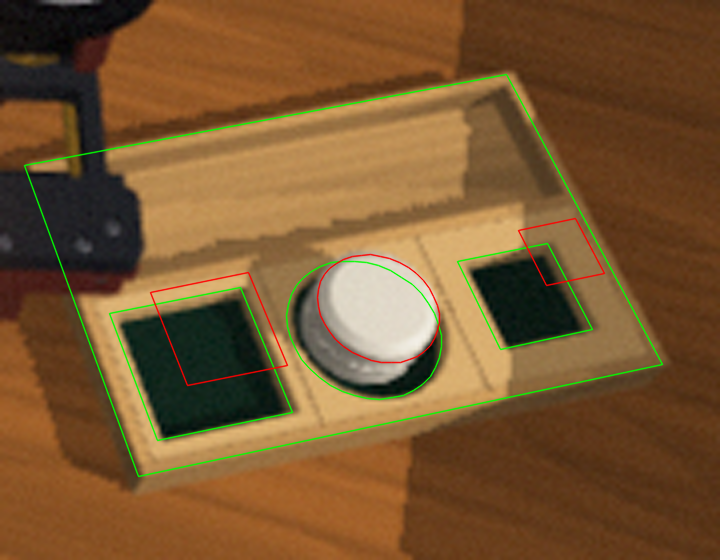

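View pics/g5t.png

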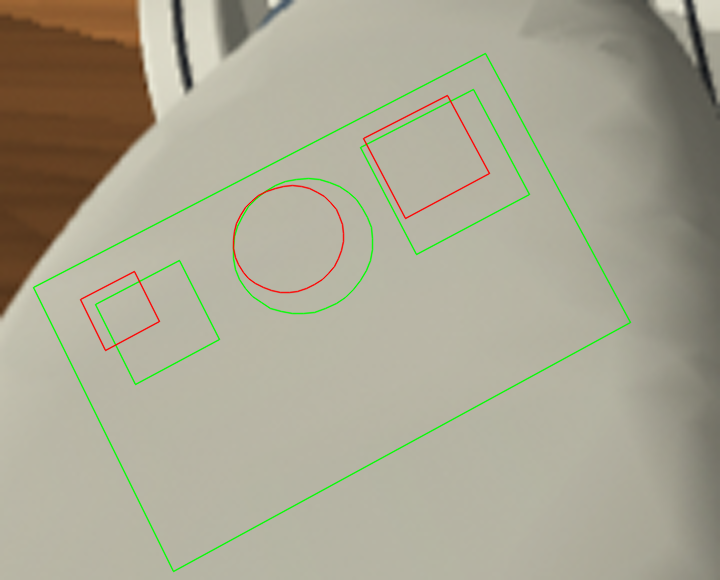

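The pot stands upright in the round well, matching the predicted circle. On to the brush. Moving sideways to it first, then down.

move_arm:
  deltas:
    - [0,-0.035,0.003,0,-0.006]
    - [0,-0.075,0.006,0,-0.006]
    - [0,-0.115,0.01,0.01,-0.006]
    - [0,-0.15,0.0125,0.03,-0.006]
    - [0,-0.158,0.013,0.061,-0.006]

```text
t: 8.57
ee_pos: [676.9, 7.3, 102.3]
orientation: [1.893, 2.499, 0.006]
ft_force: [0.3, -0.1, 0.6]
width: 87.7
```

```bash
python3 - <<'E'
from ov import *
a=get_image("scene");b=get_image("top")
br=(673.5,6,np.radians(105.5)); pr=[(box(br,(97.5,6),6),(0,255,0))]
cv2.imwrite("pics/g6.png",np.vstack([draw(a,"scene",pr,230,270,130,60,6)]))
o=get_obs();p=o["ee_pos"];print(p)
E
python3 go.py 673.5 6 45 15.5
```

```text
[670.05304121   9.75554796  95.28475091]
t 8.6667 pos [670.1   9.8  95.3] psi 15.7 w 87.8 F [-1.3  0.8  0.6] q1,q6 [-0.   -0.28]
delta [-0.0047  0.0027  0.0503] roll 0.004 rows 1.2
```

View pics/g6.png

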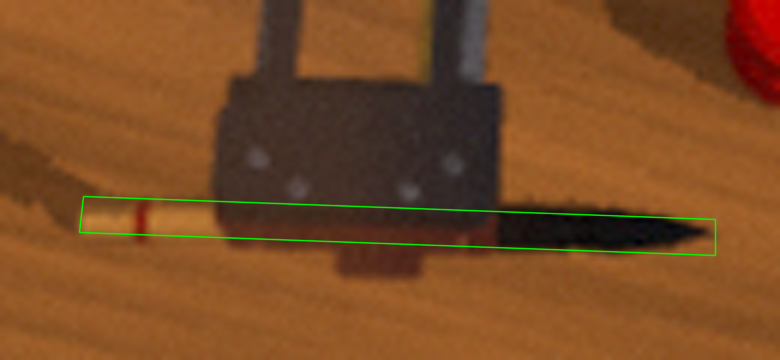

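move_arm:
  deltas:
    - [0,0,0,0.03,0]
    - [0,0,0,0.055,0]
    - [0,0,0,0.07,0]
    - [0,0,0,0.075,0]
    - [0,0,0,0.075,0]

```text
t: 9.08
ee_pos: [672.2, 12.5, 24.6]
orientation: [-1.891, -2.507, 0.002]
ft_force: [-0.3, 0.9, -0.1]
width: 87.9
```

```bash
python3 - <<'E'
from h import *
get_image("top");get_image("scene")
E
python3 go.py 673.5 6 16 15.5
```

```text
t 9.1833 pos [673.8  12.1  26.6] psi 15.9 w 87.6 F [1.  0.2 0.1] q1,q6 [ 0.   -0.28]
delta [-0.0058 -0.002   0.0106] roll 0.007 rows 0.3
```

move_arm:
  deltas:
    - [0,-0.006,0,0.005,0.005]
    - [0,-0.006,0,0.0105,0.005]
    - [0,-0.006,0,0.0105,0.005]
    - [255,-0.006,0,0.0105,0.005]
    - [255,-0.006,0,0.0105,0.005]

```text
t: 9.6
ee_pos: [674.7, 5.4, 15.0]
orientation: [1.9, 2.502, 0.0]
ft_force: [-0.9, 0.0, -0.1]
width: 78.0
```

move_arm:
  deltas:
    - [255,0,0,0,0]
    - [255,0,0,0,0]
    - [255,0,0,0,0]
    - [255,0,0,0,0]
    - [255,0,0,0,0]

```text
t: 10.02
ee_pos: [674.7, 5.6, 14.8]
orientation: [1.9, 2.502, 0.0]
ft_force: [0.3, -1.0, 0.4]
width: 44.8
```

move_arm:
  deltas:
    - [255,0,0,0,0]
    - [255,0,0,0,0]
    - [255,0,0,0,0]
    - [255,0,0,0,0]
    - [255,0,0,0,0]

```text
t: 10.43
ee_pos: [674.7, 5.6, 14.8]
orientation: [1.9, 2.502, 0.0]
ft_force: [-1.0, -0.2, -0.5]
width: 11.8
```

move_arm:
  deltas:
    - [255,0,0,0,0]
    - [255,0,0,-0.02,0]
    - [255,0,0,-0.05,0]
    - [255,0,0,-0.08,0]
    - [255,0,0,-0.1,0]

```text
t: 10.85
ee_pos: [675.5, 5.6, 117.3]
orientation: [1.899, 2.501, 0.002]
ft_force: [1.4, 0.2, -0.3]
width: 11.7
```

```bash
python3 - <<'E'
from h import *
get_image("top");a=get_image("scene")
cv2.imwrite("pics/g7.png",cv2.resize(a[200:350,200:400],None,fx=3,fy=3))
E
python3 go.py 484.7 304 115 30
```

```text
t 10.95 pos [677.3   5.6 119. ] psi 15.6 w 11.4 F [ 0.3 -0.3 -0.9] q1,q6 [-0.01 -0.28]
delta [ 0.3392 -0.1053  0.0026] roll -0.252 rows 8.5
```

View pics/g7.png

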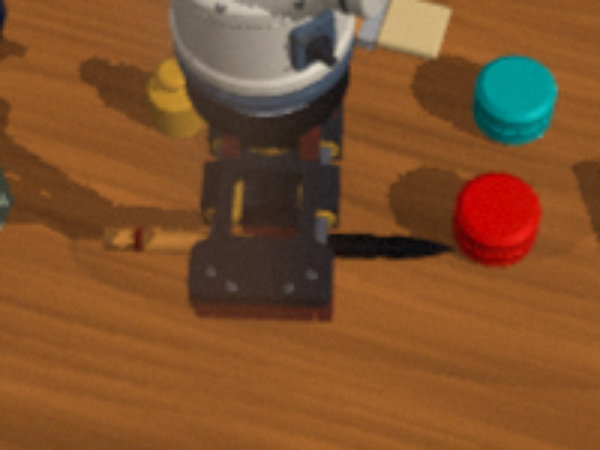

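move_arm:
  deltas:
    - [255,0.02,-0.006,0,-0.03]
    - [255,0.055,-0.017,0,-0.07]
    - [255,0.092,-0.028,0,-0.11]
    - [255,0.129,-0.04,0,-0.15]
    - [255,0.166,-0.051,0,-0.19]

```text
t: 11.37
ee_pos: [578.9, 152.5, 113.5]
orientation: [-1.652, -2.671, 0.002]
ft_force: [-1.1, -0.4, -0.2]
width: 11.6
```

```bash
python3 go.py 484.7 304 115 30
```

```text
t 11.3667 pos [578.9 152.5 113.5] psi 26.5 w 11.6 F [-1.1 -0.4 -0.2] q1,q6 [ 0.24 -0.23]
delta [ 0.1776 -0.0166 -0.0014] roll -0.06 rows 4.3
```

move_arm:
  deltas:
    - [255,0.04,-0.004,0,-0.03]
    - [255,0.08,-0.008,0,-0.06]
    - [255,0.12,-0.012,0,-0.06]
    - [255,0.155,-0.0155,0,-0.06]
    - [255,0.176,-0.017,0,-0.06]

```text
t: 11.78
ee_pos: [484.3, 303.8, 113.6]
orientation: [-1.57, -2.72, 0.003]
ft_force: [0.4, 0.2, -0.5]
width: 11.7
```

```bash
python3 - <<'E'
from h import *
get_image("top");a=get_image("scene")
E
python3 go.py 484.7 304 50 30
```

```text
t 11.8833 pos [484.9 303.9 113.7] psi 30.1 w 11.7 F [ 0.1 -0.  -0.7] q1,q6 [0.54 0.01]
delta [0.0002 0.     0.0637] roll 0.003 rows 1.5
```

move_arm:
  deltas:
    - [255,0,0,0.02,0]
    - [255,0,0,0.04,0]
    - [255,0,0,0.06,0]
    - [255,0,0,0.064,0]
    - [255,0,0,0.064,0]

```text
t: 12.3
ee_pos: [486.4, 300.1, 48.9]
orientation: [-1.573, -2.717, 0.006]
ft_force: [0.1, -1.2, -0.3]
width: 11.8
```

```bash
python3 - <<'E'
from ov import *
a=get_image("scene");b=get_image("top")
cv2.imwrite("pics/g8.png",np.hstack([cv2.resize(a[200:350,390:590],None,fx=2,fy=2),cv2.resize(b[180:330,60:260],None,fx=2,fy=2)]))
E
python3 go.py 484.7 304 22 30
```

```text
t 12.4 pos [487.7 301.2  51. ] psi 29.9 w 11.6 F [-0.2  0.3 -0.5] q1,q6 [0.53 0.01]
delta [ 0.0039 -0.0012  0.029 ] roll -0.002 rows 0.7
```

View pics/g8.png

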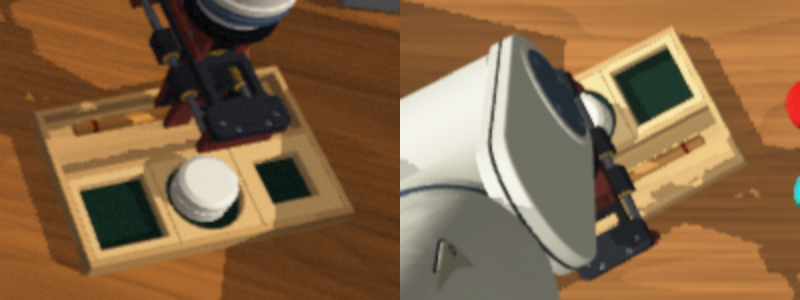

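move_arm:
  deltas:
    - [255,0.003,-0.001,0.01,0]
    - [255,0.003,-0.001,0.02,0]
    - [255,0.003,-0.001,0.025,0]
    - [255,0.003,-0.001,0.0285,0]
    - [255,0.003,-0.001,0.0285,0]

```text
t: 12.82
ee_pos: [484.4, 303.6, 21.4]
orientation: [-1.572, -2.719, 0.002]
ft_force: [-0.3, -0.3, -0.6]
width: 11.7
```

move_arm:
  deltas:
    - [255,0,0,0.001,0]
    - [255,0,0,0.001,0]
    - [175,0,0,0.001,0]
    - [175,0,0,0.001,0]
    - [175,0,0,0.001,0]

```text
t: 13.23
ee_pos: [485.1, 304.0, 21.6]
orientation: [1.573, 2.719, 0.001]
ft_force: [0.2, -0.0, -0.6]
width: 26.6
```

move_arm:
  deltas:
    - [175,0,0,0,0]
    - [175,0,0,-0.015,0]
    - [175,0,0,-0.04,0]
    - [0,0,0,-0.08,0]
    - [0,0,0,-0.12,0]

```text
t: 13.65
ee_pos: [484.0, 303.2, 141.7]
orientation: [-1.572, -2.718, 0.004]
ft_force: [0.9, 1.0, -0.1]
width: 37.8
```

```bash
python3 go.py 535 -277 150 12.4
```

```text
t 13.65 pos [484.  303.2 141.7] psi 29.9 w 37.8 F [ 0.9  1.  -0.1] q1,q6 [0.54 0.02]
delta [-0.5284 -0.2451 -0.0075] roll 0.306 rows 14.0
```

move_arm:
  deltas:
    - [0,-0.528,-0.245,-0.008,0.306]
    - [0,-0.528,-0.245,-0.008,0.306]
    - [0,-0.528,-0.245,-0.008,0.306]
    - [0,-0.528,-0.245,-0.008,0.306]
    - [0,-0.528,-0.245,-0.008,0.306]

```text
t: 14.07
ee_pos: [503.0, 94.7, 144.7]
orientation: [1.968, 2.448, 0.001]
ft_force: [0.2, -1.0, -0.7]
width: 71.0
```

```bash
python3 go.py 535 -277 150 12.4
```

```text
t 14.0667 pos [503.   94.7 144.7] psi 12.4 w 71.0 F [ 0.2 -1.  -0.7] q1,q6 [ 0.16 -0.05]
delta [-0.3699 -0.0485 -0.0054] roll 0.0 rows 8.9
```

move_arm:
  deltas:
    - [0,-0.37,-0.0485,-0.005,0]
    - [0,-0.37,-0.0485,-0.005,0]
    - [0,-0.37,-0.0485,-0.005,0]
    - [0,-0.37,-0.0485,-0.005,0]
    - [0,-0.37,-0.0485,-0.005,0]

```text
t: 14.48
ee_pos: [520.7, -113.3, 147.3]
orientation: [1.969, 2.448, 0.0]
ft_force: [1.1, -0.2, -0.2]
width: 87.7
```

```bash
python3 go.py 535 -277 150 12.4; python3 o2.py pics/g9.png 11; python3 go.py 535 -277 150 12.4
```

```text
t 14.4833 pos [ 520.7 -113.3  147.3] psi 12.4 w 87.7 F [ 1.1 -0.2 -0.2] q1,q6 [-0.24 -0.45]
delta [-0.1629 -0.0211 -0.0027] roll -0.0 rows 3.9
t 14.5833 pos [ 521.8 -116.4  147.5] psi 12.0 w 88.0 F [ 1.  -0.4  0.2] q1,q6 [-0.24 -0.45]
delta [-0.1598 -0.0206 -0.0022] roll -0.006 rows 3.9
```

View pics/g9.png

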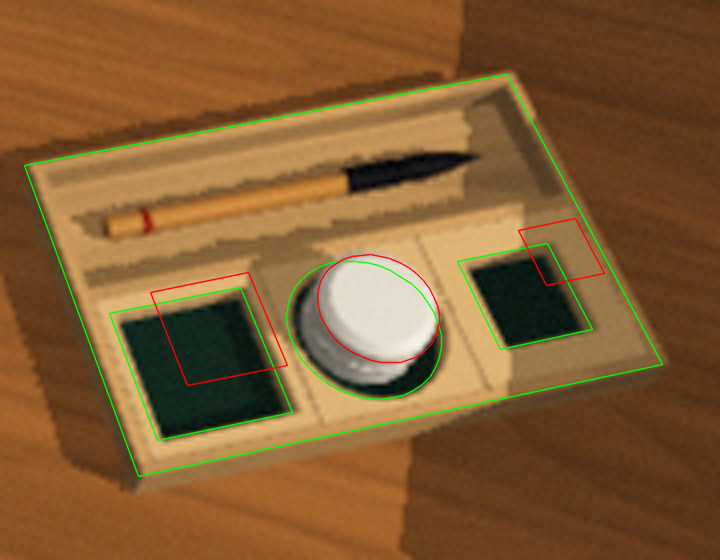

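View pics/g9t.png

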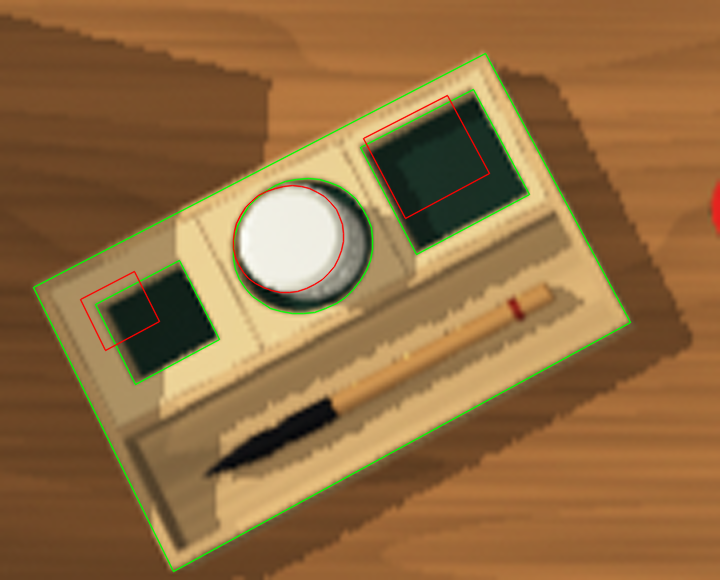

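The brush lies along the middle of the trough and the pot is seated in its well. Next, the bottle.

move_arm:
  deltas:
    - [0,-0.04,-0.005,0,0]
    - [0,-0.08,-0.01,0,0]
    - [0,-0.12,-0.015,0.01,0]
    - [0,-0.15,-0.019,0.02,0]
    - [0,-0.16,-0.0205,0.035,0]

```text
t: 15.0
ee_pos: [536.7, -275.7, 112.9]
orientation: [1.969, 2.442, 0.001]
ft_force: [-0.0, 0.5, -0.4]
width: 87.6
```

```bash
python3 - <<'E'
from ov import *
a=get_image("scene");b=get_image("top")
cv2.imwrite("pics/g10.png",np.hstack([cv2.resize(a[130:250,110:270],None,fx=2.5,fy=3),cv2.resize(b[170:290,400:560],None,fx=2.5,fy=3)]))
E
python3 go.py 535 -277 31 12.4
```

```text
t 15.1 pos [ 534.  -272.6  110. ] psi 12.2 w 88.3 F [ 0.4  0.2 -0.6] q1,q6 [-0.49 -0.71]
delta [-0.0047  0.0002  0.079 ] roll -0.003 rows 1.9
```

View pics/g10.png

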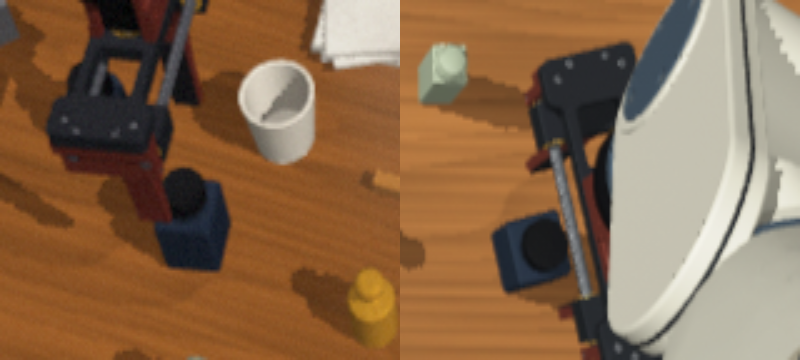

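move_arm:
  deltas:
    - [0,-0.004,0,0.02,0]
    - [0,-0.004,0,0.04,0]
    - [0,-0.004,0,0.06,0]
    - [0,-0.004,0,0.075,0]
    - [0,-0.004,0,0.079,0]

```text
t: 15.52
ee_pos: [534.9, -273.4, 31.3]
orientation: [-1.965, -2.446, 0.001]
ft_force: [-1.0, 0.6, 1.0]
width: 88.1
```

```bash
python3 - <<'E'
from ov import *
a=get_image("scene");b=get_image("top")
cv2.imwrite("pics/g11.png",np.hstack([cv2.resize(a[130:250,110:270],None,fx=2.5,fy=3),cv2.resize(b[170:290,400:560],None,fx=2.5,fy=3)]))
E
python3 go.py 535 -277 31 12.4
```

```text
t 15.6167 pos [ 535.7 -274.2   32.7] psi 12.4 w 87.9 F [0.9 0.3 0.3] q1,q6 [-0.49 -0.71]
delta [-0.0026 -0.0013  0.0017] roll 0.001 rows 0.1
```

View pics/g11.png

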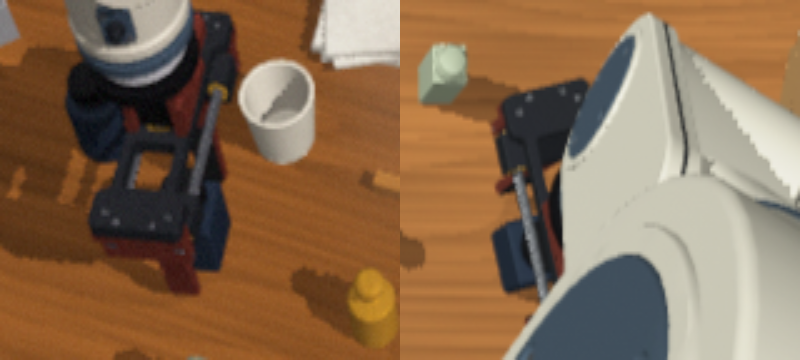

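move_arm:
  deltas:
    - [0,-0.0025,-0.001,0.001,0]
    - [0,-0.0025,-0.001,0.001,0]
    - [255,-0.0025,-0.001,0.001,0]
    - [255,-0.0025,-0.001,0.001,0]
    - [255,-0.0025,-0.001,0.001,0]

```text
t: 16.03
ee_pos: [535.9, -278.7, 32.6]
orientation: [1.969, 2.447, 0.0]
ft_force: [0.4, 0.3, -0.5]
width: 71.4
```

move_arm:
  deltas:
    - [255,0,0,0,0]
    - [255,0,0,0,0]
    - [255,0,0,0,0]
    - [255,0,0,0,0]
    - [255,0,0,0,0]

```text
t: 16.45
ee_pos: [535.6, -278.5, 32.0]
orientation: [-1.969, -2.448, 0.0]
ft_force: [0.6, -0.5, 1.5]
width: 46.1
```

move_arm:
  deltas:
    - [255,0,0,0,0]
    - [255,0,0,-0.01,0]
    - [255,0,0,-0.03,0]
    - [255,0,0,-0.06,0]
    - [255,0,0,-0.09,0]

```text
t: 16.87
ee_pos: [534.8, -278.0, 122.6]
orientation: [-1.968, -2.446, 0.001]
ft_force: [0.4, -0.4, -0.8]
width: 46.0
```

```bash
python3 - <<'E'
from ov import *
a=get_image("scene");b=get_image("top")
cv2.imwrite("pics/g12.png",np.hstack([cv2.resize(a[90:210,110:270],None,fx=2.5,fy=3),cv2.resize(b[170:290,400:560],None,fx=2.5,fy=3)]))
E
python3 go.py 592 273.5 120 30
```

```text
t 16.9667 pos [ 538.4 -280.   127.2] psi 12.4 w 45.9 F [-0.3 -0.6 -1.1] q1,q6 [-0.5  -0.72]
delta [0.5292 0.1709 0.0054] roll -0.308 rows 13.3
```

View pics/g12.png

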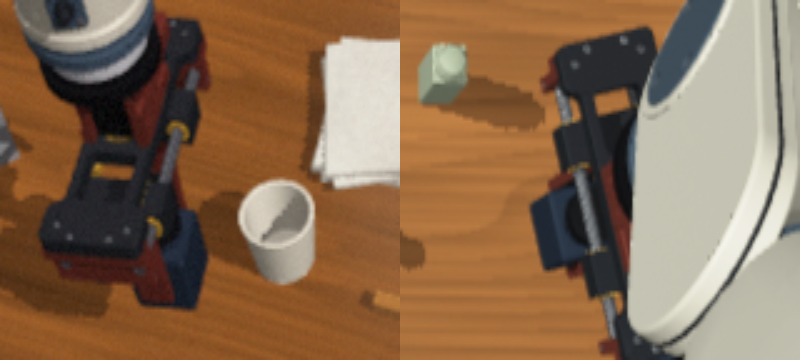

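move_arm:
  deltas:
    - [255,0.02,0.006,0,-0.02]
    - [255,0.055,0.018,0,-0.06]
    - [255,0.092,0.03,0,-0.1]
    - [255,0.13,0.043,0,-0.14]
    - [255,0.168,0.055,0,-0.18]

```text
t: 17.38
ee_pos: [552.8, -101.0, 121.6]
orientation: [-1.739, -2.615, 0.0]
ft_force: [1.2, 0.8, -0.6]
width: 45.6
```

```bash
python3 go.py 592 273.5 120 30
```

```text
t 17.3833 pos [ 552.8 -101.   121.6] psi 22.7 w 45.6 F [ 1.2  0.8 -0.6] q1,q6 [-0.2 -0.6]
delta [0.3303 0.181  0.0016] roll -0.127 rows 9.0
```

move_arm:
  deltas:
    - [255,0.036,0.02,0,-0.03]
    - [255,0.072,0.04,0,-0.06]
    - [255,0.108,0.059,0,-0.09]
    - [255,0.144,0.079,0,-0.12]
    - [255,0.18,0.099,0,-0.127]

```text
t: 17.8
ee_pos: [574.5, 103.6, 121.5]
orientation: [-1.569, -2.721, 0.001]
ft_force: [0.9, -0.2, -1.8]
width: 45.9
```

```bash
python3 go.py 592 273.5 120 30
```

```text
t 17.8 pos [574.5 103.6 121.5] psi 30.1 w 45.9 F [ 0.9 -0.2 -1.8] q1,q6 [ 0.16 -0.37]
delta [0.1383 0.1002 0.0015] roll 0.001 rows 4.1
```

move_arm:
  deltas:
    - [255,0.035,0.025,0,0]
    - [255,0.07,0.05,0,0]
    - [255,0.1,0.073,0,0]
    - [255,0.125,0.09,0,0]
    - [255,0.138,0.1,0,0]

```text
t: 18.22
ee_pos: [592.4, 274.8, 121.5]
orientation: [-1.568, -2.722, -0.001]
ft_force: [-0.1, -1.1, -1.0]
width: 45.7
```

```bash
python3 - <<'E'
from h import *
get_image("top");a=get_image("scene")
E
python3 go.py 592 273.5 60 30
```

```text
t 18.3167 pos [592.6 273.5 121.4] psi 30.2 w 45.7 F [ 0.3 -0.2 -1.5] q1,q6 [ 0.41 -0.11]
delta [ 0.0003 -0.0005  0.0614] roll 0.003 rows 1.5
```

move_arm:
  deltas:
    - [255,0,0,0.015,0.002]
    - [255,0,0,0.035,0.002]
    - [255,0,0,0.05,0.002]
    - [255,0,0,0.058,0.002]
    - [255,0,0,0.06,0.002]

```text
t: 18.73
ee_pos: [591.7, 269.4, 59.8]
orientation: [-1.575, -2.716, 0.005]
ft_force: [0.6, 0.2, -0.8]
width: 45.9
```

```bash
sed -i 's/(box(W\[0\]+(.5236,),(23,23),zb+48),R)/(box(W[0]+(.5236,),(23,23),zb+48),R),(box(W[0]+(.5236,),(23,23),zb),R)/' o2.py; python3 o2.py pics/g13.png 29;python3 go.py 592 273.5 43 30
```

```text
t 18.8333 pos [592.8 270.3  61.5] psi 29.8 w 45.9 F [ 0.4 -0.2 -0.5] q1,q6 [ 0.41 -0.11]
delta [0.0032 0.0009 0.0185] roll -0.003 rows 0.5
```

View pics/g13.png

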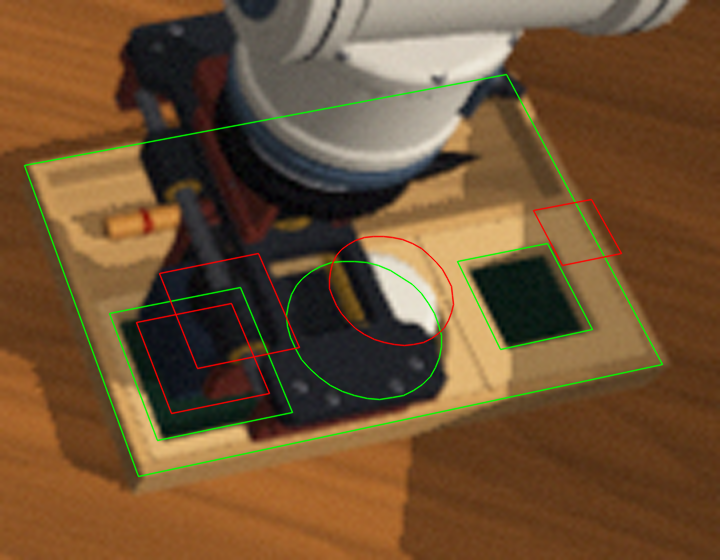

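View pics/g13t.png

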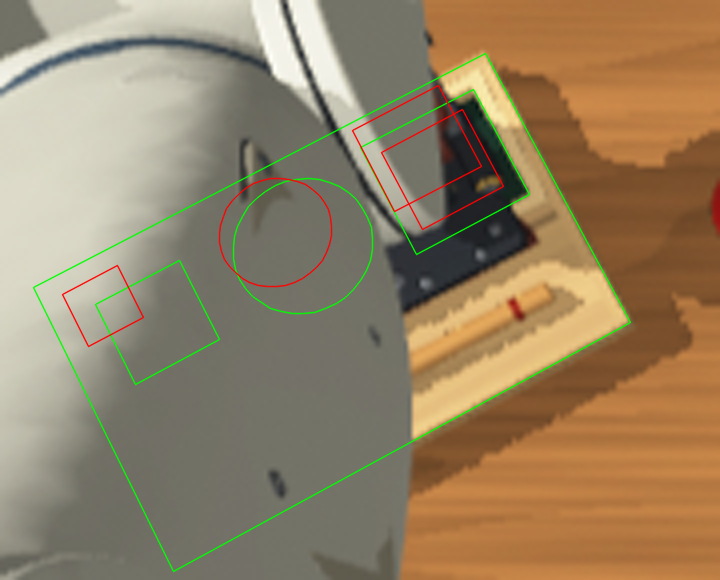

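```bash
python3 - <<'E'
from ov import *
a=get_image("scene")
k=a[260:335,415:500]
k=np.clip(255*(k/255.)**0.45,0,255).astype(np.uint8)
K=(522,325,.5236);c,s=np.cos(.5236),np.sin(.5236);W0=(K[0]+35*c+80*s,K[1]+35*s-80*c)
a2=a.copy();a2[260:335,415:500]=k
print(W0)
r=draw(a2,"scene",[],415,260,85,75,8)
cv2.imwrite("pics/g14.png",r)
E
python3 go.py 592 273.5 43 30
```

```text
(np.float64(592.3109525344111), np.float64(273.218053786056))
t 18.8833 pos [593.3 270.7  62.3] psi 29.8 w 45.7 F [ 0.4  0.  -1.2] q1,q6 [ 0.41 -0.11]
delta [0.0031 0.0002 0.0193] roll -0.003 rows 0.5
```

View pics/g14.png

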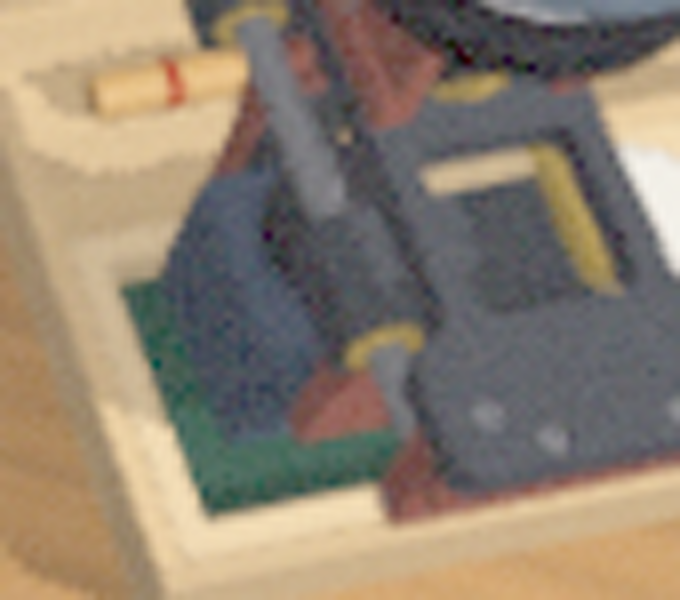

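Run:
```python
from ov import *
for uv,z in(((444.4,314.7),29.5),((441.2,324.4),24)):
    p=back("scene",uv,z)[0]; d=p[:2]-[592.3,273.2]; c,s=np.cos(.5236),np.sin(.5236)
    print(p, c*d[0]+s*d[1],-s*d[0]+c*d[1])
```

```text
[616.67581909 266.9125438   29.5       ] 17.966328883118607 -17.633028339186875
[634.11318095 265.41788875  24.        ] 32.32018744111139 -27.646136082014813
```

move_arm:
  deltas:
    - [255,0.002,0.002,0.004,0]
    - [255,0.002,0.002,0.008,0]
    - [255,0.002,0.002,0.012,0]
    - [255,0.002,0.002,0.015,0]
    - [255,0.002,0.002,0.017,0]

```text
t: 19.3
ee_pos: [593.4, 273.9, 44.5]
orientation: [-1.574, -2.719, 0.001]
ft_force: [-0.1, 0.2, -1.5]
width: 45.7
```

move_arm:
  deltas:
    - [255,0,0,0,0]
    - [255,0,0,0.0005,0]
    - [255,0,0,0.0005,0]
    - [255,0,0,0.001,0]
    - [255,0,0,0.001,0]

```text
t: 19.72
ee_pos: [593.8, 273.9, 44.1]
orientation: [1.574, 2.719, 0.0]
ft_force: [1.0, 0.2, -0.2]
width: 45.5
```

move_arm:
  deltas:
    - [255,0,0,0.0005,0]
    - [255,0,0,0.0005,0]
    - [255,0,0,0.001,0]
    - [255,0,0,0.001,0]
    - [255,0,0,0.001,0]

```text
t: 20.13
ee_pos: [593.7, 273.9, 43.0]
orientation: [1.574, 2.719, 0.0]
ft_force: [-0.2, 0.1, 0.3]
width: 45.9
```

move_arm:
  deltas:
    - [255,0,0,0.0005,0]
    - [255,0,0,0.0005,0]
    - [120,0,0,0.0005,0]
    - [60,0,0,0.0005,0]
    - [20,0,0,0.0005,0]

```text
t: 20.55
ee_pos: [593.7, 273.9, 42.4]
orientation: [1.574, 2.719, 0.0]
ft_force: [-0.4, -0.1, 0.3]
width: 56.5
```

move_arm:
  deltas:
    - [20,0,0,0,0]
    - [20,0,0,0,0]
    - [0,0,0,-0.025,0]
    - [0,0,0,-0.065,0]
    - [0,0,0,-0.1,0]

```text
t: 20.97
ee_pos: [593.0, 273.6, 142.9]
orientation: [-1.574, -2.718, 0.003]
ft_force: [0.8, 0.6, 0.5]
width: 87.2
```

```bash
python3 go.py 659 -206.5 150 1.4
```

```text
t 20.9667 pos [593.  273.6 142.9] psi 29.9 w 87.2 F [0.8 0.6 0.5] q1,q6 [ 0.41 -0.11]
delta [-0.4493 -0.1818 -0.0068] roll 0.497 rows 11.6
```

move_arm:
  deltas:
    - [0,-0.449,-0.182,-0.007,0.497]
    - [0,-0.449,-0.182,-0.007,0.497]
    - [0,-0.449,-0.182,-0.007,0.497]
    - [0,-0.449,-0.182,-0.007,0.497]
    - [0,-0.449,-0.182,-0.007,0.497]

```text
t: 21.38
ee_pos: [621.9, 65.8, 145.8]
orientation: [2.201, 2.241, 0.001]
ft_force: [0.4, -0.7, 0.2]
width: 87.7
```

```bash
python3 o2.py pics/g15.png 11; python3 go.py 659 -206.5 150 1.4
```

```text
t 21.4833 pos [622.6  62.1 145.7] psi 1.1 w 87.8 F [-0.4  0.8 -0.2] q1,q6 [0.08 0.06]
delta [-0.2693  0.0314 -0.004 ] roll -0.006 rows 6.5
```

View pics/g15.png

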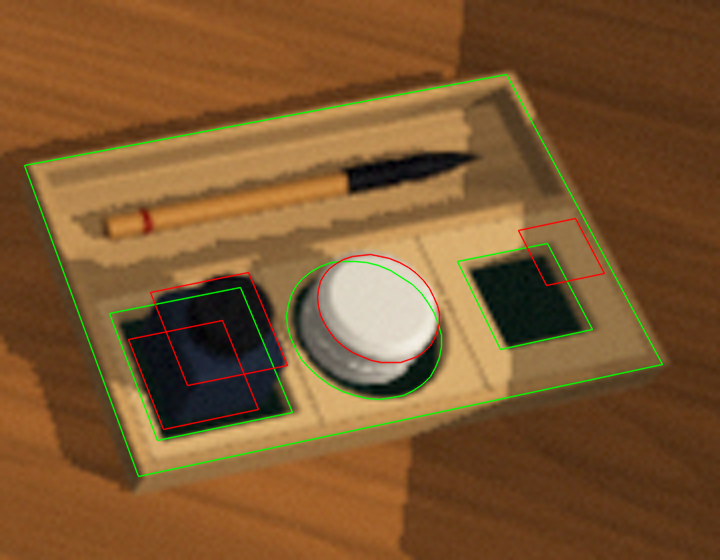

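move_arm:
  deltas:
    - [0,-0.04,0.005,0,0]
    - [0,-0.081,0.0095,0,0]
    - [0,-0.122,0.0145,0,0]
    - [0,-0.163,0.019,0,0]
    - [0,-0.203,0.0235,0,0]

```text
t: 21.9
ee_pos: [650.4, -136.0, 145.5]
orientation: [-2.193, -2.249, -0.0]
ft_force: [0.4, 0.5, -0.2]
width: 88.2
```

```bash
python3 go.py 659 -206.5 110 1.4
```

```text
t 21.9 pos [ 650.4 -136.   145.5] psi 1.4 w 88.2 F [ 0.4  0.5 -0.2] q1,q6 [-0.22 -0.25]
delta [-0.0707  0.0068  0.0354] roll 0.001 rows 1.9
```

move_arm:
  deltas:
    - [0,-0.036,0.0035,0,0]
    - [0,-0.06,0.006,0.01,0]
    - [0,-0.068,0.007,0.02,0]
    - [0,-0.068,0.007,0.033,0]
    - [0,-0.068,0.007,0.033,0]

```text
t: 22.32
ee_pos: [656.9, -201.0, 108.9]
orientation: [-2.191, -2.244, 0.003]
ft_force: [-0.4, 0.4, -0.6]
width: 87.2
```

```bash
python3 - <<'E'
from ov import *
a=get_image("scene");b=get_image("top")
cv2.imwrite("pics/g16.png",np.hstack([cv2.resize(a[190:310,110:270],None,fx=2.5,fy=3),cv2.resize(b[120:240,350:510],None,fx=2.5,fy=3)]))
E
python3 go.py 659 -206.5 37 1.4
```

```text
t 22.4167 pos [ 658.1 -200.5  111.2] psi 1.5 w 87.5 F [ 0.3  0.8 -0. ] q1,q6 [-0.31 -0.34]
delta [-0.0062  0.0009  0.0742] roll 0.001 rows 1.8
```

View pics/g16.png

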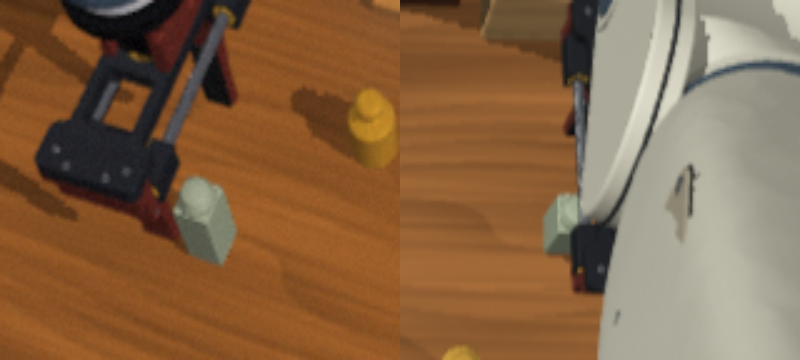

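move_arm:
  deltas:
    - [0,-0.006,0.001,0.01,0]
    - [0,-0.006,0.001,0.03,0]
    - [0,-0.006,0.001,0.05,0]
    - [0,-0.006,0.001,0.068,0]
    - [0,-0.006,0.001,0.074,0]

```text
t: 22.83
ee_pos: [658.8, -207.2, 35.8]
orientation: [-2.191, -2.247, 0.002]
ft_force: [0.4, 0.1, -0.4]
width: 87.8
```

```bash
python3 - <<'E'
from ov import *
a=get_image("scene");b=get_image("top")
cv2.imwrite("pics/g17.png",np.hstack([cv2.resize(a[190:310,110:270],None,fx=2.5,fy=3),cv2.resize(b[120:240,350:510],None,fx=2.5,fy=3)]))
E
python3 go.py 659 -206.5 37 1.4
```

```text
t 22.9333 pos [ 659.4 -207.6   37.2] psi 1.4 w 87.9 F [-0.5  0.  -0.2] q1,q6 [-0.32 -0.35]
delta [ 0.0011 -0.0003  0.0002] roll 0.001 rows 0.0
```

View pics/g17.png

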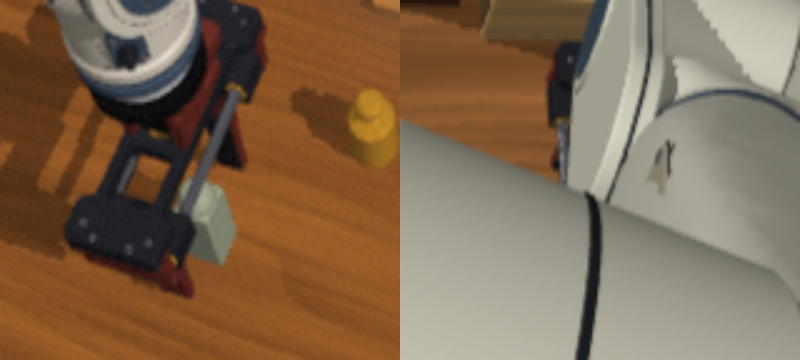

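Run:
```python
from ov import *
print(proj("scene",[[659.4+50,-206.3,23],[659.4+44,-206.3-10,23],[659.4+44,-206.3+10,23]]))
print("seal base",proj("scene",box((659,-206.5,.025),(14,14),0)))
a=get_image("scene");cv2.imwrite("pics/g18.png",draw(a,"scene",[(box((659,-206.5,.025),(14,14),0),(0,255,0)),(box((659,-206.5,.025),(14,14),56),(0,0,255)),([[703.4,-216.3,23],[703.4,-196.3,23],[703.4,-196.3,60],[703.4,-216.3,60]],(255,0,0))],130,220,80,75,8))
```

```text
[[180.14051267 288.05895435]
 [176.68855317 283.81414203]
 [186.53792454 286.76732537]]
seal base [[198.33712642 279.1637929 ]
 [184.86855879 275.5300378 ]
 [190.92854147 263.40516291]
 [204.21372444 266.93288914]]
```

View pics/g18.png

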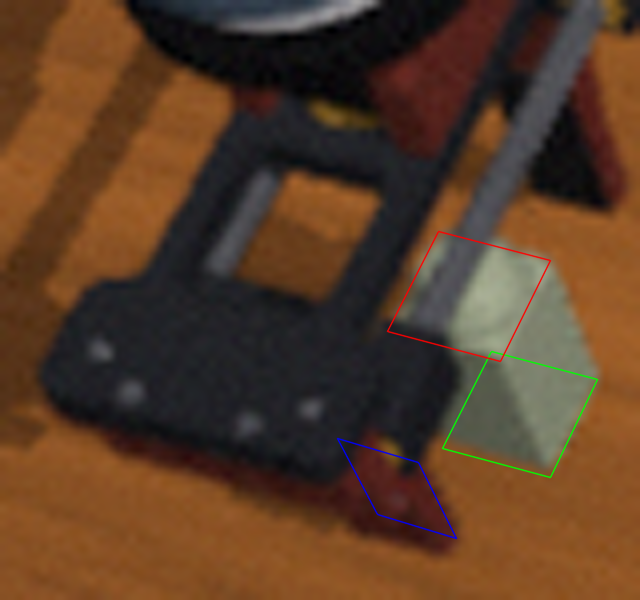

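move_arm:
  deltas:
    - [255,0.001,0,0,0]
    - [255,0.001,0,0,0]
    - [255,0.001,0,0,0]
    - [255,0.001,0,0,0]
    - [255,0.001,0,0,0]

```text
t: 23.4
ee_pos: [660.3, -207.8, 39.1]
orientation: [2.194, 2.247, 0.001]
ft_force: [-0.4, 1.1, 0.0]
width: 57.9
```

move_arm:
  deltas:
    - [255,0,0,0,0]
    - [255,0,0,0,0]
    - [255,0,0,0,0]
    - [255,0,0,0,0]
    - [255,0,0,0,0]

```text
t: 23.82
ee_pos: [660.0, -207.7, 38.4]
orientation: [-2.195, -2.248, 0.0]
ft_force: [0.3, 0.0, 0.4]
width: 28.0
```

move_arm:
  deltas:
    - [255,0,0,0,0]
    - [255,0,0,-0.01,0]
    - [255,0,0,-0.03,0]
    - [255,0,0,-0.06,0]
    - [255,0,0,-0.09,0]

```text
t: 24.23
ee_pos: [659.2, -207.3, 129.0]
orientation: [-2.193, -2.246, 0.002]
ft_force: [0.6, 0.0, -1.9]
width: 28.1
```

```bash
python3 go.py 512.3 411.8 127 30
```

```text
t 24.2333 pos [ 659.2 -207.3  129. ] psi 1.4 w 28.1 F [ 0.6  0.  -1.9] q1,q6 [-0.32 -0.35]
delta [ 0.6225 -0.132   0.0028] roll -0.5 rows 15.3
```

move_arm:
  deltas:
    - [255,0.02,-0.004,-0.003,-0.02]
    - [255,0.055,-0.011,-0.006,-0.06]
    - [255,0.092,-0.019,-0.01,-0.1]
    - [255,0.13,-0.027,-0.015,-0.14]
    - [255,0.168,-0.035,-0.015,-0.18]

```text
t: 24.65
ee_pos: [620.9, -39.3, 145.1]
orientation: [1.981, 2.436, 0.002]
ft_force: [0.6, 0.8, -0.7]
width: 28.0
```

```bash
python3 go.py 512.3 411.8 143 30
```

```text
t 24.65 pos [620.9 -39.3 145.1] psi 11.8 w 28.0 F [ 0.6  0.8 -0.7] q1,q6 [-0.08 -0.29]
delta [ 0.4638 -0.0145  0.0019] roll -0.318 rows 11.1
```

move_arm:
  deltas:
    - [255,0.038,-0.001,0,-0.05]
    - [255,0.076,-0.002,0,-0.1]
    - [255,0.114,-0.004,0,-0.15]
    - [255,0.152,-0.005,0,-0.2]
    - [255,0.19,-0.006,0,-0.25]

```text
t: 25.07
ee_pos: [575.9, 146.0, 144.3]
orientation: [1.661, 2.666, 0.001]
ft_force: [1.0, -0.0, -1.3]
width: 28.1
```

```bash
python3 go.py 512.3 411.8 143 30
```

```text
t 25.0667 pos [575.9 146.  144.3] psi 26.1 w 28.1 F [ 1.  -0.  -1.3] q1,q6 [ 0.23 -0.23]
delta [0.2667 0.06   0.0013] roll -0.067 rows 6.6
```

move_arm:
  deltas:
    - [255,0.038,0.009,0,-0.03]
    - [255,0.076,0.017,0,-0.067]
    - [255,0.114,0.026,0,-0.067]
    - [255,0.152,0.034,0,-0.067]
    - [255,0.19,0.043,0,-0.067]

```text
t: 25.48
ee_pos: [531.1, 335.7, 144.2]
orientation: [1.574, 2.719, 0.0]
ft_force: [0.9, 0.1, -1.1]
width: 27.8
```

```bash
python3 go.py 512.3 411.8 143 30
```

```text
t 25.4833 pos [531.1 335.7 144.2] psi 29.9 w 27.8 F [ 0.9  0.1 -1.1] q1,q6 [0.54 0.02]
delta [0.0754 0.0216 0.0012] roll -0.003 rows 1.9
```

move_arm:
  deltas:
    - [255,0.03,0.0085,0,0]
    - [255,0.055,0.016,0,0]
    - [255,0.07,0.02,0,0]
    - [255,0.075,0.0215,0.005,0]
    - [255,0.075,0.0215,0.015,0]

```text
t: 25.9
ee_pos: [513.7, 410.8, 129.3]
orientation: [1.572, 2.719, 0.004]
ft_force: [0.6, -0.5, -0.9]
width: 27.9
```

```bash
python3 - <<'E'
from h import *
get_image("top");a=get_image("scene")
E
python3 go.py 512.3 411.8 68 30
```

```text
t 26.0 pos [512.4 407.6 126.3] psi 29.8 w 27.6 F [ 0.3 -1.7 -1.3] q1,q6 [0.65 0.13]
delta [0.0038 0.0022 0.0583] roll -0.003 rows 1.4
```

move_arm:
  deltas:
    - [255,0.003,0.001,0.015,0]
    - [255,0.003,0.001,0.035,0]
    - [255,0.003,0.001,0.05,0]
    - [255,0.003,0.001,0.058,0]
    - [255,0.003,0.001,0.059,0]

```text
t: 26.42
ee_pos: [511.7, 411.0, 66.7]
orientation: [-1.575, -2.716, 0.006]
ft_force: [-0.2, -0.4, -1.2]
width: 27.5
```

```bash
python3 - <<'E'
from ov import *
get_image("top");a=get_image("scene")
k=np.clip(255*(a/255.)**0.5,0,255).astype(np.uint8)
K=(522,325,.5236);c,s=np.cos(.5236),np.sin(.5236);W=(K[0]+35*c-80*s,K[1]+35*s+80*c,.5236)
cv2.imwrite("pics/g19.png",draw(k,"scene",[(box(W,(23,23),24),(0,255,0)),(box(W,(14,14),28),(0,0,255))],490,240,85,75,8))
b=get_image("top");k=np.clip(255*(b/255.)**0.5,0,255).astype(np.uint8)
cv2.imwrite("pics/g19t.png",draw(k,"top",[(box(W,(23,23),24),(0,255,0)),(box(W,(14,14),28),(0,0,255))],75,220,85,75,8))
E
python3 go.py 512.3 411.8 50 30
```

```text
t 26.5667 pos [513.1 412.7  69.7] psi 29.8 w 27.7 F [-0.6 -0.1 -1.4] q1,q6 [0.66 0.14]
delta [-0.0004 -0.0011  0.0197] roll -0.003 rows 0.5
```

View pics/g19.png

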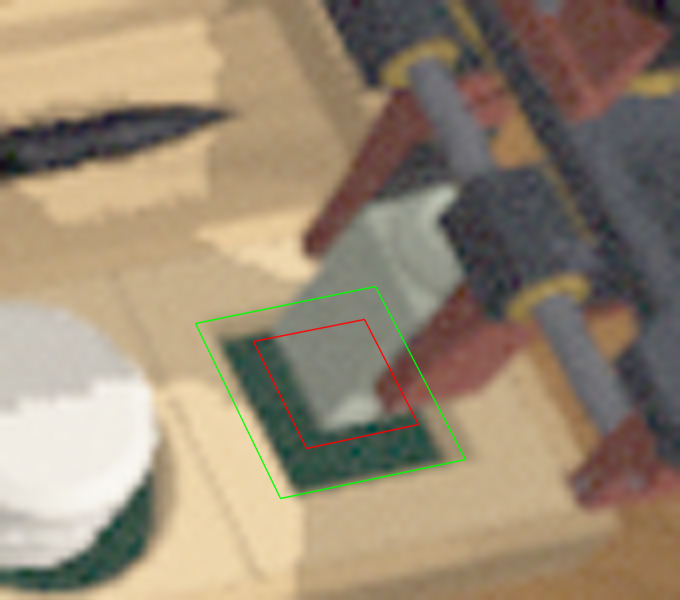

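View pics/g19t.png

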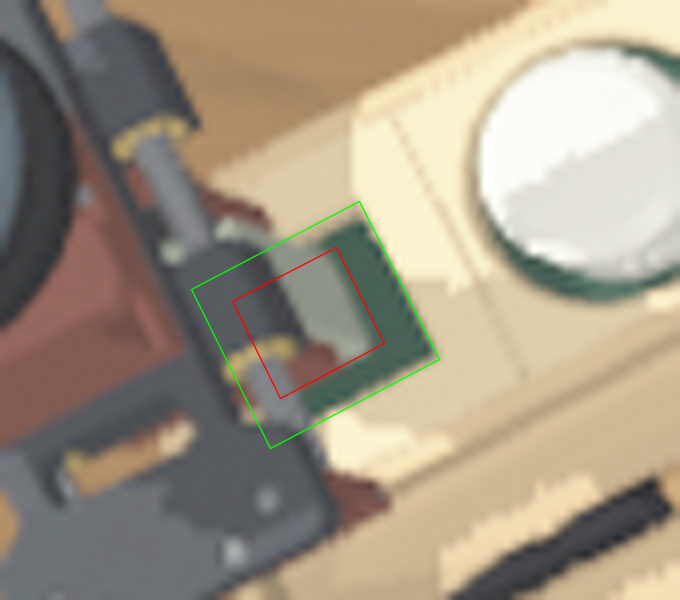

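move_arm:
  deltas:
    - [255,-0.001,0.001,0.004,0]
    - [255,-0.001,0.001,0.008,0]
    - [255,-0.001,0.001,0.012,0]
    - [255,-0.001,0.001,0.015,0]
    - [255,-0.001,0.001,0.017,0]

```text
t: 26.98
ee_pos: [513.8, 412.3, 52.1]
orientation: [-1.574, -2.719, 0.001]
ft_force: [-0.5, -0.9, -1.2]
width: 28.0
```

move_arm:
  deltas:
    - [255,0,0,0,0]
    - [255,0,0,0,0]
    - [255,0,0,0,0]
    - [255,0,0,0,0]
    - [255,0,0,0,0]

```text
t: 27.4
ee_pos: [514.1, 412.5, 52.7]
orientation: [1.574, 2.719, 0.001]
ft_force: [0.4, -0.6, -1.1]
width: 27.8
```

move_arm:
  deltas:
    - [255,0,0,0.001,0]
    - [255,0,0,0.0015,0]
    - [255,0,0,0.002,0]
    - [255,0,0,0.0025,0]
    - [255,0,0,0.0025,0]

```text
t: 27.82
ee_pos: [514.0, 412.4, 49.8]
orientation: [-1.574, -2.719, 0.0]
ft_force: [-0.6, -0.4, -1.4]
width: 27.7
```

move_arm:
  deltas:
    - [255,0,0,0.0005,0]
    - [255,0,0,0.0005,0]
    - [255,0,0,0.001,0]
    - [255,0,0,0.001,0]
    - [255,0,0,0.001,0]

```text
t: 28.23
ee_pos: [514.1, 412.4, 49.4]
orientation: [1.574, 2.719, 0.0]
ft_force: [-1.3, -1.0, 4.5]
width: 28.3
```

move_arm:
  deltas:
    - [160,0,0,0,0]
    - [120,0,0,0,0]
    - [60,0,0,0,0]
    - [60,0,0,0,0]
    - [60,0,0,0,0]

```text
t: 28.65
ee_pos: [514.0, 412.4, 48.8]
orientation: [-1.574, -2.719, 0.0]
ft_force: [-0.5, -0.2, 0.7]
width: 55.9
```

move_arm:
  deltas:
    - [60,0,0,0,0]
    - [40,0,0,-0.025,0]
    - [0,0,0,-0.06,0]
    - [0,0,0,-0.1,0]
    - [0,0,0,-0.14,0]

```text
t: 29.07
ee_pos: [513.5, 412.0, 189.8]
orientation: [-1.574, -2.718, 0.003]
ft_force: [1.0, 0.6, 0.5]
width: 87.0
```

```bash
python3 go.py 300 500 240 40
```

```text
t 29.0667 pos [513.5 412.  189.8] psi 29.8 w 87.0 F [1.  0.6 0.5] q1,q6 [0.66 0.14]
delta [ 0.1826 -0.1414 -0.05  ] roll -0.177 rows 5.7
```

move_arm:
  deltas:
    - [0,0.183,-0.142,-0.05,-0.177]
    - [0,0.183,-0.142,-0.05,-0.177]
    - [0,0.183,-0.142,-0.05,-0.177]
    - [0,0.183,-0.142,-0.05,-0.177]
    - [0,0.183,-0.142,-0.05,-0.177]

```text
t: 29.48
ee_pos: [324.0, 490.0, 233.5]
orientation: [-1.329, -2.847, -0.001]
ft_force: [-0.0, 0.2, -0.0]
width: 87.9
```

move_arm:
  deltas:
    - [0,0.08,-0.08,-0.02,0]
    - [0,0.08,-0.08,-0.02,0]
    - [0,0.08,-0.08,-0.02,0]
    - [0,0.08,-0.08,-0.02,0]
    - [0,0.08,-0.08,-0.02,0]

```text
t: 29.9
ee_pos: [211.6, 500.1, 253.5]
orientation: [1.323, 2.849, 0.002]
ft_force: [0.6, 0.7, 0.1]
width: 87.9
```

Run:
```python
from ov import *
a=get_image("scene");b=get_image("top")
cv2.imwrite("pics/f0.png",a);cv2.imwrite("pics/f0t.png",b)
for nm in("ink_bottle","paste_pot","seal","brush","flat_brush","glue_jar"):
    for n in("scene","top"):
        for d in place_of(n,nm)[:3]: print(nm,n,round(d["conf"],2),np.round(d["location"],1))
K=(522,325,.5236);c,s=np.cos(.5236),np.sin(.5236)
W=[(K[0]+35*c-y*s,K[1]+35*s+y*c) for y in(-80,0,80)];print(np.round(W,1))
G=(0,255,0);R=(0,0,255)
P=[(box(W[0]+(.5236,),(23,23),11),G),(box(W[0]+(.5236,),(23,23),59),R),(circ(W[1],27,45),R),(box(W[2]+(.5236,),(14,14),67),R),(box(W[2]+(.5236,),(14,14),11),G)]
g=lambda a:np.clip(255*(a/255.)**0.5,0,255).astype(np.uint8)
cv2.imwrite("pics/f1.png",draw(g(a),"scene",P,400,215,180,140,4));cv2.imwrite("pics/f1t.png",draw(g(b),"top",P,75,180,180,145,4))
```

```text
ink_bottle scene 0.79 [594.5 273.4  12.4]
ink_bottle top 0.61 [596.2 276.8  13.3]
paste_pot scene 0.88 [556.3 343.5  11.7]
paste_pot scene 0.71 [487.1 101.4   0.6]
paste_pot scene 0.67 [573.7 110.    1.3]
paste_pot top 0.71 [558.3 342.3  11.8]
paste_pot top 0.68 [483.7 100.7  -0.9]
paste_pot top 0.64 [575.1 111.8   4.2]
seal scene 0.87 [513.5 415.3  11.5]
seal top 0.69 [515.5 414.5  10.9]
brush top 0.87 [489.  307.6   5.5]
flat_brush scene 0.79 [440.2 -60.1   4.1]
flat_brush top 0.85 [435.  -57.7   1.4]
glue_jar scene 0.7 [ 473.5 -395.9    2.2]
glue_jar top 0.67 [ 470.  -393.7    4. ]
[[592.3 273.2]
 [552.3 342.5]
 [512.3 411.8]]
```

View pics/f1.png

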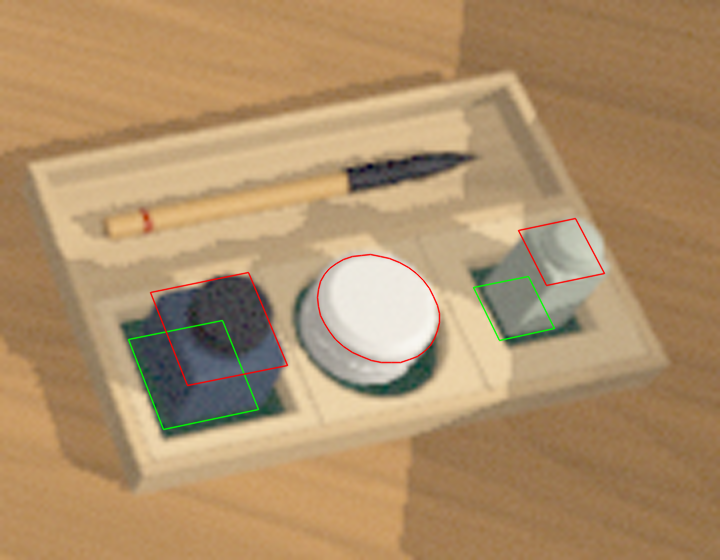

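View pics/f1t.png

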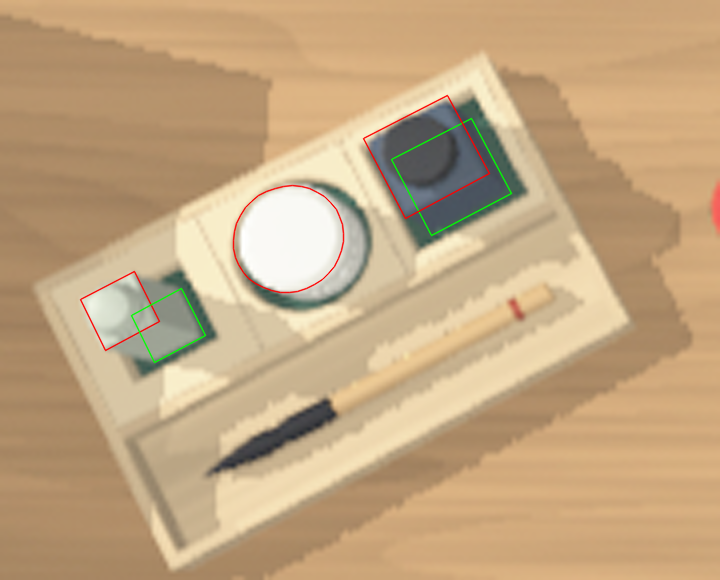

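View pics/f0.png

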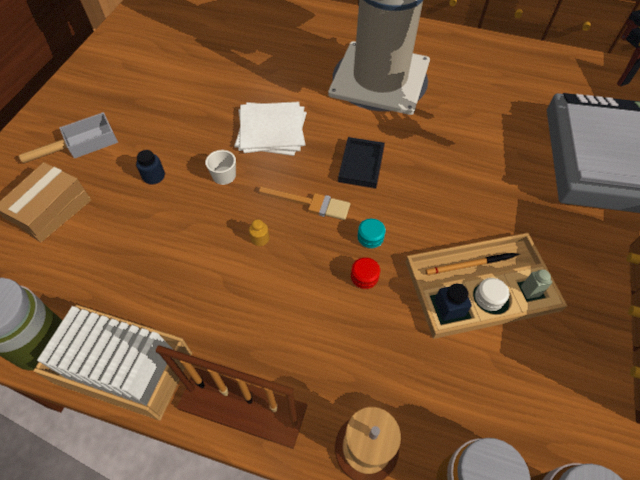

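All four items are seated. The nets put the bottle, pot and seal at 11–13 mm height, within about 6 mm of their well centres, and the flat brush and glue jar have not moved. I'm handing in.

Run:
```python
from workcell import *
o=get_obs();print(o["t"],o["ft_force"],abs(o["qvel"]).max())
print(close_job())
```

```text
30.6 [-0.2312486   0.21060723  0.52281213] 0.002626081535298796
the job is handed in; nothing more can be done
None
```

The kit is in the desk tray and the job was handed in at t = 30.6 s; no verdict was reported. I placed the pot first, then the brush, the bottle and the seal. The pot, bottle and seal were lowered until the wrist force showed contact with the well floor before I opened the fingers.

Last checks before handing in:

| Item | Distance from target centre | Height of underside above counter |
|---|---|---|
| Ink bottle in large square well | 2–5 mm | 12–13 mm (well floor 11) |
| Pot in round well | 4–6 mm | about 12 mm (well floor 11) |
| Seal in small square well | 4 mm | about 11 mm (well floor 11) |
| Brush in trough | about 6 mm | 5.5 mm (trough floor 6) |

- **Brush:** this is a top-camera reading only, because the scene camera's network did not find it. Both pictures show it lying lengthwise in the trough.
- **Upright:** the bottle, pot and seal look upright in both cameras. I checked this by eye and did not measure the tilt.
- **Look-alikes:** the flat glue brush and the glue jar show no movement beyond the networks' error of about 5 mm.
- **Robot:** it was parked clear of everything, with wrist force under 1 N.
- **Disagreements:** the pot reads about 5 mm off centre by the networks, but the outline drawn at the well centre fits it to about 1 mm in both pictures. The scene camera also disagreed with the top camera by about 4 mm in y at the tray. Both differences are within the limits.

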